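Snap the back cover onto a climate dial with a pressing die

TASK

Close the climate dial that lies face down in the bench nest after its battery change: lay the loose back cover level and centred in the dial's open mouth and let go, then take the large pressing die from the rack, set it squarely over the cover's hub and press down slowly until the cover clicks home all round. The dial lies on a springy pad over its glass, so feel for the click and ease off there, never pressing with more than 25 N; the cover is pressed in with the die, never with the bare fingers. Finally put the die back upright in the rack place it came from, and leave the small die, the dropper bottle and the little yellow weight undisturbed.

Things in the scene. Friction and masses are not known exactly. Their poses are not given: they have to be found in the camera images.
- nest: Grey bench fixture, fixed: base plate 130 x 130 x 10 mm with a round collar 108 mm across, 40 mm high, in which the white climate dial (84 mm across) lies face down. Origin: centre of the plate's underside, on the table, on the axis of collar, dial and mouth; z up.
- mouth (a point): Point on the nest's axis, 58 mm above its origin: centre of the dial's open mouth, level with its rim, while unloaded (fixed to the nest; it does not follow the dial when it sinks). The mouth is a round hole 54 mm across, 20 mm deep. Four sprung steel balls (catches) stand 3.5 mm out of its wall, 5 mm below the rim, 90 degrees apart.
- pad (a point): Point on the nest's axis 28 mm above its origin: top of the springy pad under the dial. Pressed, the whole dial sinks straight down, from about 2 N on and by several mm at the pressing force, and comes back up. The cover's resistance climbs to 9 to 18 N (differs from run to run), then suddenly falls by 3 N or more: the click. Pressed at over 15 mm/s, the force overshoots. Let go before it, the cover springs back up.
- cover: Loose grey round back cover, 30 mm high, 80 g, standing on its spigot. Origin: centre of its underside; z up. Spigot 0 to 14 mm (foot 44 mm across, bead 52 mm), flange 64 mm across at 14 to 18 mm, hub 24 mm across at 18 to 30 mm to pick it up by. Laid loose in the mouth (it bears 4 N so) its origin is 7 mm below mouth; home, 14 mm below it, flange on the rim, once the load is off.
- die: Large pressing die, loose: white cup 60 mm across, 19 mm high, with a wooden handle; 74 mm high in all, 150 g. Origin: centre of the flat ring-shaped pressing face at the bottom; z up along the handle. The cavity, 38 mm across and 16 mm deep, goes over the cover's hub; the ring bears on the flange. Shoulder up to 26 mm, handle 24 mm across from 26 to 60 mm, knob 28 mm across from 61 to 74 mm.
- small_die: Small pressing die, loose, not needed: white cup 40 mm across with the same handle, 74 mm high, too narrow for the hub. Origin: centre of its bottom face. Stands in the other pocket of the rack, 84 mm away.
- rack: Light wooden block 96 x 180 x 16 mm, fixed, with two round pockets 66 mm across and 6 mm deep, 42 mm either side of its centre along its y axis; either may hold the large die. Origin: centre of its underside. Pocket floor 10 mm above the origin.
- dropper: Amber dropper bottle 33 mm across, 102 mm high, standing loose. Origin: centre of its underside.
- weight: Yellowish round weight with a neck and knob on top, 34 mm across, 52 mm high, standing loose. Origin: centre of its underside.
Not all that is in view belongs to the job. What is shaped like the die but turquoise is not meant.

How it is judged:
On the way, in this order (a step that is already met when the one before it is completed fails the run):
1. the cover lies loose, level and centred in the dial's mouth, let go and not yet pressed in (z of cover in the frame of nest between 0.0485 and 0.0545 m and horizontal distance between cover and nest below 0.004 m and angle between cover's own z axis and vertical below 0.08 rad and contact force between the fingers and cover below 0.1 N), for 0.2 s.
2. the large die stands square and centred over the hub and presses on the cover with more than 6 N (contact force between die and cover above 6 N and horizontal distance between die and nest below 0.007 m and angle between die's own z axis and vertical below 0.1 rad).
At the end, for the whole second after the job is handed in: The cover is home in the dial: origin 42 to 45.8 mm above the nest's origin, within 3 mm of its axis and level within 0.04 rad; the large die stands upright (within 0.1 rad) and at rest within 10 mm of where it stood at the start (z of cover in the frame of nest between 0.042 and 0.0458 m and horizontal distance between cover and nest below 0.003 m and angle between cover's own z axis and vertical below 0.04 rad and distance of die from where it was at the start of the episode below 0.01 m and angle between die's own z axis and vertical below 0.1 rad and linear speed of each of die, cover below 0.02 m/s); the robot touches nothing.
It fails at once if the die presses on the cover with more than 25 N (contact force between die and cover above 25 N).
It fails at once if the die presses on the cover (over 4 N) out of square by more than 0.15 rad (contact force between die and cover above 4 N and angle between die's own z axis and vertical above 0.15 rad).
It fails at once if the cover is pushed into the mouth, below where it rests loosely, by the fingers or arm instead of the die (z of cover in the frame of nest below 0.0455 m and horizontal distance between cover and nest below 0.012 m and contact force between any of the fingers, the arm and cover above 1 N).
It fails at once if the small die, the dropper bottle or the weight is moved more than 20 mm or tipped over (distance of any of small_die, dropper, weight from where it was at the start of the episode above 0.02 m or angle between any of small_die, dropper, weight's own z axis and vertical above 0.5 rad).
It also fails if it takes over 69 s, if anything falls off the work surface, if the arm or the gripper's body presses on something with over 40 N, if the wrist force passes 120 N, or if a joint passes its speed limit or range.

ROBOT

A 6-joint arm with a two-finger parallel gripper is mounted at the origin on a cart in front of the work surface, level with it; the furniture and walls round the work are solid. World frame = base frame: x ahead of the robot, y to its left, z up, the work surface at z = 0. Lengths are in m, angles in rad, forces in N, time in s.
With the tool pointing down it reaches from about 0.25 to 0.725 m from the base axis. Payload 4 kg.
Tool frame: the origin (TCP) lies between the finger pads; the fingertips stand 8 mm ahead of it and the grasp point (between the pads) lies 11 mm behind it; z points along the fingers, y is the line along which they close (so a half turn about z gives the same grasp; the last joint's range is limited). The gripper opens to 85 mm and grips with 20 to 120 N. Pads are 22 mm wide; open, the fingers measure 114 mm over their backs; the gripper's body (76 mm by 85 mm) begins 54 mm behind the grasp point. The pads swing forward as they close: fully open they stand 13 mm farther back than shut.
Start: joints at [-1.172, 0.241, 0.005, 1.335, 0, 1.571], TCP at [0.194, -0.461, 0.205] pointing down, gripper open.
Joint ranges: [-2.72, 2.72], [-1.05, 1.87], [-1.09, 1.28], [-1.99, 2.15], [-1.42, 1.44], [-3.14, 3.14]. Speed limits (rad/s): [2.79, 2.79, 3.14, 3.14, 3.14, 3.14].

INTERFACE

Orientations are given as a rotation vector (axis times angle).
In Python, from station import r, vision, workorder gives the robot as it stands. The module is installed in compiled form; this text tells all that it offers.
- The arm moves only by the tool apply_moves, never from a script. Its argument "targets" is a list of rows, each an object with "angular": the turn, a rotation vector about the tool's x, y, z in rad, a list of three; "offset": the shift along the tool's x, y, z in mm, a list of three; "hand": the closure, from -1 (fully open) to 1 (shut), so that 0 is half open. In form: [{"angular": [ax, ay, az], "offset": [dx, dy, dz], "hand": hand}, ...]. A call has 1 to 5 rows; each row is the pose to reach, as a shift and turn from the pose commanded when the call began, along the tool's axes at that moment; what a row does not reach only later rows make up. A row lasts 1/10 s, in which the tool goes at most 50 mm and 8.59 degrees, less where a joint would pass 70% of its speed; a pose out of reach is approached as far as the arm can. A call with a gripper value outside its range is refused whole. The fingers move at their own pace and stop on an object; "newtons" is the grip in N (left out, the last holds). Time passes only in rows, so rows that repeat a pose let the fingers close. It gives the time, the measured TCP pose, the force, the opening and the grip force at its end, in the units of the state.
- r.state(): the state, without advancing time (a new reading comes with each control period).
- vision.capture(name): name is "scene" or "top" or "wrist"; returns the picture (400x640x3 uint8, red, green, blue); there is no depth.
- vision.calibration(name): a dict with "fov_y" (degrees; the focal length in pixels is half the picture's height over the tangent of half this angle, whatever the lens; pixels are square), "cx", "cy" (the principal point, pixels), "origin" and "orientation" of the camera in the world; the wrist camera has in their place "mount" (4x4, takes a point from camera to tool coordinates, whose origin is the TCP and whose axes are the flange's). Camera axes: x right, y up, looking along -z (the intrinsics and any distortion apply to the point x, -y, -z); pixel columns grow to the right and rows downward; lengths in m; the calibration is good to about 2 mm. A picture is of the moment at which its call begins: read the wrist's pose just before it. calibration takes no time and is no camera call.
- workorder.hand_in(): hands the job in; it is judged then, once.
The state is a dict: "time": time; "joint_positions": joint angles; "dq": joint speeds; "joint_efforts": joint torques, N m; "position": TCP position; "eef_rot": TCP orientation; "ft_force": force on the tool from outside, world axes, zero at the start; "moment": the same for the moment, N m; "grip_width": finger opening in m; "grip_force": force on a finger pad.
Only numpy, scipy, OpenCV 4.12 (cv2) and the standard library are available. Lean on these libraries where they do the work, as an engineer would, in place of code of your own. Each camera call takes 0.05 s, during which the arm holds its last target. There are 200 camera calls.

## Working session

There is one attempt and no reset: what is moved stays moved. The work goes in short steps, Python scripts to look and compute and a tool call to move; the robot and the scene stay as the last step left them, time stands still between calls to the robot, and variables do not carry over. Pictures are saved under pics/ and viewed, at most 10 in all, crops included, and the job is handed in when it is done.

Besides the shell and the picture viewer there is one more tool, called after "Request:" as name(argument=value, ...) on one line, values as JSON. apply_moves: Moves the arm, as the interface text tells. Its arguments: {"type":"object","properties":{"targets":{"type":"array"},"newtons":{"type":"number"}},"required":["targets"]}

```bash
mkdir -p pics; cat > h.py <<'E'
import numpy as np, cv2
from scipy.spatial.transform import Rotation as R
from station import r, vision, workorder
def cam(name, st=None):
    c=vision.calibration(name)
    if 'mount' in c:
        T=np.eye(4);T[:3,:3]=R.from_rotvec(st['eef_rot']).as_matrix();T[:3,3]=st['position']
        M=T@np.array(c['mount']);return c,M[:3,:3],M[:3,3]
    o=np.array(c['orientation'])
    Rm=o if o.shape==(3,3) else (R.from_rotvec(o).as_matrix() if o.size==3 else R.from_quat(o).as_matrix())
    return c,Rm,np.array(c['origin'])
E
python3 - <<'E'
from h import *
for n in ['scene','top','wrist']:
    print(n,vision.calibration(n))
    cv2.imwrite(f'pics/{n}0.png',vision.capture(n)[:,:,::-1])
s=r.state();print(s)
E
```

```text
scene {'fov_y': 42.26714598885663, 'cx': 321.1614575640469, 'cy': 195.14845235982705, 'origin': array([-0.15526742,  0.80812678,  0.56721863]), 'orientation': array([ 0.4895069 , -1.37134304, -2.06953381])}
top {'fov_y': 52.87679353692546, 'cx': 319.0122301988021, 'cy': 201.32068214533155, 'origin': array([ 0.44107299, -0.0185411 ,  1.19753406]), 'orientation': array([ 0.09312191, -0.10017352, -1.57212122])}
wrist {'fov_y': 65.3286502422519, 'cx': 319.19860535998504, 'cy': 202.53686532519197, 'mount': array([[-9.03792043e-05,  9.61996723e-01,  2.73060976e-01,
         6.88736945e-02],
       [ 9.99999906e-01,  2.02804351e-04, -3.83496487e-04,
        -8.48721390e-04],
       [-4.24300318e-04,  2.73060916e-01, -9.61996651e-01,
        -1.68613890e-01],
       [ 0.00000000e+00,  0.00000000e+00,  0.00000000e+00,
         1.00000000e+00]])}
{'time': 0.15, 'joint_positions': array([-1.17198045e+00,  2.41240020e-01,  4.04906985e-03,  1.33518994e+00,
        2.78890176e-05,  1.57079567e+00]), 'dq': array([-0.00079619, -0.00011633,  0.00438453,  0.00028967, -0.0005548 ,
        0.0011932 ]), 'joint_efforts': array([-2.68922040e-04, -3.72635221e+01,  2.52638108e+01,  1.23396335e-02,
       -4.91592311e-05, -1.31737181e-05]), 'position': array([ 0.19397458, -0.46028825,  0.20462331]), 'eef_rot': array([-3.07781092e+00, -6.22007268e-01,  4.49885378e-04]), 'ft_force': array([ 0.1098976 , -0.33805593,  0.30367259]), 'moment': array([ 0.00609807, -0.00314238, -0.03342744]), 'grip_force': 0.0, 'grip_width': 0.08547004349111706}
```

View pics/top0.png

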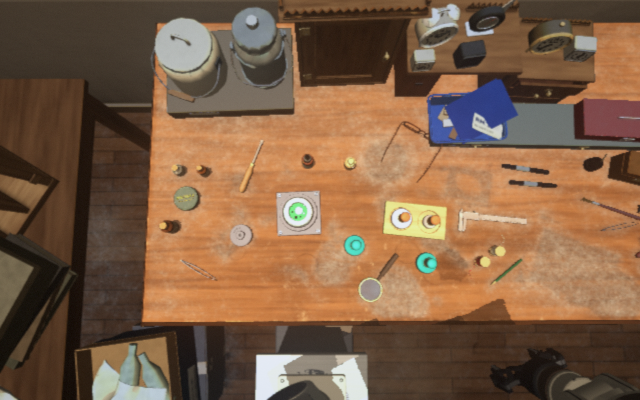

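View pics/scene0.png

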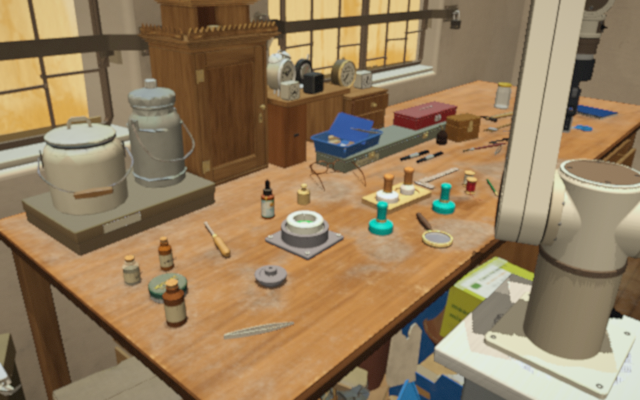

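The top picture shows the nest at (299,213), the cover at (241,235), the rack at (415,220) with two dies at (402,218) and (431,222), and turquoise decoys at (355,245) and (427,263). The dropper is at (308,160) and the weight at (350,162). Both rack dies are candidates, so I'll enlarge that area and measure it.

```bash
cat >> h.py <<'E'
def px2w(name,uv,z,st=None):
    c,Rm,o=cam(name,st);f=200/np.tan(np.radians(c['fov_y'])/2)
    d=Rm@np.array([(uv[0]-c['cx'])/f,-(uv[1]-c['cy'])/f,-1.]);return o+d*(z-o[2])/d[2]
def w2px(name,p,st=None):
    c,Rm,o=cam(name,st);f=200/np.tan(np.radians(c['fov_y'])/2)
    q=Rm.T@(np.array(p)-o);return np.array([c['cx']+f*q[0]/-q[2],c['cy']+f*q[1]/q[2]])
E
python3 - <<'E'
from h import *
im=vision.capture('top')[:,:,::-1]
a=cv2.resize(im[190:260,375:455],None,fx=7,fy=7,interpolation=cv2.INTER_CUBIC)
cv2.imwrite('pics/crop1.png',a)
for n,uv,z in [('nestplate',(299,213),.01),('cover',(241,235),.03),('rack',(415,220),.016),('A',(402,218),.03),('B',(431,222),.03),('dropper',(308,160),.1),('weight',(350,162),.05),('turq1',(355,245),.07),('turq2',(427,263),.07)]:
    print(n,px2w('top',uv,z).round(3))
s=cv2.imread('pics/scene0.png')
# rack outline in top (yellow-ish)
hsv=cv2.cvtColor(im,cv2.COLOR_BGR2HSV)
for uv in [(388,206),(415,206),(440,234),(283,197),(314,230),(241,235),(236,230)]: print(uv,hsv[uv[1],uv[0]])
def big(m,roi):
    k=np.zeros_like(m);x0,y0,x1,y1=roi;k[y0:y1,x0:x1]=m[y0:y1,x0:x1]
    c=max(cv2.findContours(k,cv2.RETR_EXTERNAL,cv2.CHAIN_APPROX_NONE)[0],key=cv2.contourArea);return c
m=cv2.inRange(hsv,(22,60,120),(32,255,255))
c=big(m,(375,190,455,250));rc=cv2.minAreaRect(c);print('rack',rc)
b=cv2.boxPoints(rc);P=[px2w('top',p,.016) for p in b];print(np.round(P,3),np.mean(P,0),[np.linalg.norm(P[i]-P[i-1]) for i in range(4)])
m=cv2.inRange(hsv,(0,0,60),(179,70,255))
for n,roi,z in [('nest',(265,180,335,245),.01),('cover',(220,215,262,258),.018)]:
    c=big(m,roi);rc=cv2.minAreaRect(c);P=[px2w('top',p,z) for p in cv2.boxPoints(rc)]
    print(n,rc,np.mean(P,0).round(4),[round(np.linalg.norm(P[i]-P[i-1]),4) for i in range(2)])
E
```

```text
nestplate [0.553 0.035 0.01 ]
cover [0.488 0.202 0.03 ]
rack [ 0.531 -0.307  0.016]
A [ 0.536 -0.266  0.03 ]
B [ 0.524 -0.35   0.03 ]
dropper [0.693 0.007 0.1  ]
weight [ 0.698 -0.115  0.05 ]
turq1 [ 0.457 -0.124  0.07 ]
turq2 [ 0.407 -0.323  0.07 ]
(388, 206) [ 30  93 233]
(415, 206) [ 30  95 232]
(440, 234) [ 30  96 232]
(283, 197) [ 11  38 201]
(314, 230) [ 11  34 204]
(241, 235) [ 12  38 182]
(236, 230) [ 11  39 192]
rack ((414.63818359375, 219.99705505371094), (62.45978546142578, 32.51613235473633), 5.90614128112793)
[[ 0.493 -0.208  0.016]
 [ 0.589 -0.22   0.016]
 [ 0.569 -0.404  0.016]
 [ 0.474 -0.39   0.016]] [ 0.53103787 -0.30560687  0.016     ] [np.float64(0.1827353150464678), np.float64(0.09634495126958399), np.float64(0.1845555612612328), np.float64(0.09627135578411013)]
nest ((298.1386413574219, 212.82754516601562), (42.79619598388672, 43.170875549316406), 87.61405944824219) [0.5541 0.0378 0.01  ] [np.float64(0.1273), np.float64(0.1287)]
cover ((240.5, 235.0), (20.0, 21.0), 90.0) [0.4886 0.2057 0.018 ] [np.float64(0.0583), np.float64(0.0615)]
```

View pics/crop1.png

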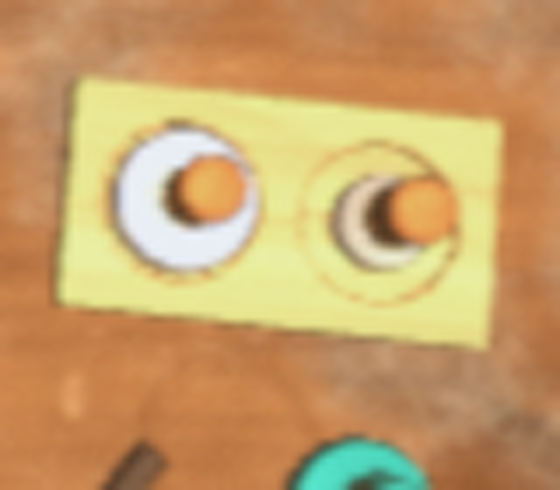

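The left die, crop (185,198) = picture (401,218), has a white cup that nearly fills its pocket, which fits the 60 mm die. The right one at (430,221) leaves a wide gap, so it is the small die. The left one, at about (0.536,-0.264), is the die to use. First I move to look down over the nest.

Request:
apply_moves(targets=[{"angular": [0, 0, 0], "offset": [38, -23, 2], "hand": -1}, {"angular": [0, 0, 0], "offset": [76, -46, 4], "hand": -1}, {"angular": [0, 0, 0], "offset": [114, -69, 6], "hand": -1}, {"angular": [0, 0, 0], "offset": [152, -92, 8], "hand": -1}, {"angular": [0, 0, 0], "offset": [190, -115, 10], "hand": -1}])

```text
time: 0.7
position: [0.3252, -0.2795, 0.1952]
eef_rot: [3.079, 0.621, 0.0]
ft_force: [0.9, -0.0, -0.5]
grip_width: 0.085
grip_force: 0.0
```

Request:
apply_moves(targets=[{"angular": [0, 0, 0], "offset": [38, -23, 2], "hand": -1}, {"angular": [0, 0, 0], "offset": [76, -46, 4], "hand": -1}, {"angular": [0, 0, 0], "offset": [114, -69, 6], "hand": -1}, {"angular": [0, 0, 0], "offset": [152, -92, 8], "hand": -1}, {"angular": [0, 0, 0], "offset": [190, -115, 10], "hand": -1}])

```text
time: 1.2
position: [0.4557, -0.0996, 0.1852]
eef_rot: [3.079, 0.623, 0.0]
ft_force: [1.5, -0.4, 0.1]
grip_width: 0.0851
grip_force: 0.0
```

Request:
apply_moves(targets=[{"angular": [0, 0, 0], "offset": [38, -23, 4], "hand": -1}, {"angular": [0, 0, 0], "offset": [76, -46, 8], "hand": -1}, {"angular": [0, 0, 0], "offset": [114, -69, 12], "hand": -1}, {"angular": [0, 0, 0], "offset": [145, -89, 15], "hand": -1}, {"angular": [0, 0, 0], "offset": [145, -89, 15], "hand": -1}])

```text
time: 1.7
position: [0.5557, 0.0409, 0.1689]
eef_rot: [-3.076, -0.63, 0.0]
ft_force: [-1.1, -0.5, 0.5]
grip_width: 0.0858
grip_force: 0.0
```

```bash
python3 - <<'E'
from h import *
s=r.state();im=vision.capture('wrist')[:,:,::-1].copy()
cv2.imwrite('pics/w1raw.png',im)
v=im.copy()
def circ(c,z,rad,col):
    p=np.array([w2px('wrist',[c[0]+rad*np.cos(t),c[1]+rad*np.sin(t),z],s) for t in np.linspace(0,6.283,60)])
    cv2.polylines(v,[np.round(p).astype(int)],True,col,1)
n=(.554,.038)
circ(n,.058,.042,(0,0,255));circ(n,.058,.027,(255,0,0));circ(n,.04,.054,(0,255,255))
cv2.imwrite('pics/w1.png',v);print(s['position'],s['time'])
E
```

```text
[0.55574898 0.04091911 0.1688806 ] 1.7
```

View pics/w1.png

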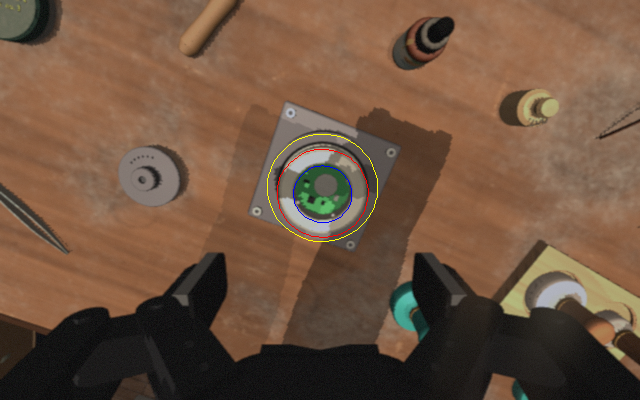

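The wrist picture shows the nest plate screws near (290,113), (391,153), (351,244) and (257,211), with the dial rim around (323,194). The cover is at (147,178), and the predicted circles agree to a few px. I'll refine these numerically.

```bash
python3 - <<'E'
from h import *
s=r.state();im=cv2.imread('pics/w1raw.png')
p=np.mean([(290,113),(391,153),(351,244),(257,211)],0)
print('screws',[px2w('wrist',q,.01,s).round(4) for q in [(290,113),(391,153),(351,244),(257,211)]],np.mean([px2w('wrist',q,.01,s) for q in [(290,113),(391,153),(351,244),(257,211)]],0).round(4))
g=cv2.medianBlur(cv2.cvtColor(im,cv2.COLOR_BGR2GRAY),3)
hsv=cv2.cvtColor(im,cv2.COLOR_BGR2HSV)
# green mouth
m=cv2.inRange(hsv,(45,80,20),(85,255,255));m[:130]=0;m[240:]=0;m[:,:280]=0;m[:,370:]=0
c=np.vstack([k for k in cv2.findContours(m,0,1)[0] if cv2.contourArea(k)>10]);(u,v),rad=cv2.minEnclosingCircle(c);print('green',u,v,rad,px2w('wrist',(u,v),.038,s).round(4), px2w('wrist',(u,v),.058,s).round(4))
def h(roi,r0,r1,z,n):
    x0,y0,x1,y1=roi
    H=cv2.HoughCircles(g[y0:y1,x0:x1],cv2.HOUGH_GRADIENT_ALT,1,5,param1=150,param2=.6,minRadius=r0,maxRadius=r1)
    if H is not None:
        for a in H[0][:5]: print(n,a+[x0,y0,0],px2w('wrist',a[:2]+[x0,y0],z,s).round(4))
h((250,110,400,260),35,60,.058,'dial');h((250,110,400,260),22,34,.058,'mouth')
h((100,130,200,230),24,40,.018,'flange');h((100,130,200,230),8,20,.03,'hub')
big=cv2.resize(np.hstack([im[120:250,255:395],im[120:250,85:225]]),None,fx=2.8,fy=2.8,interpolation=cv2.INTER_CUBIC)
cv2.imwrite('pics/c2.png',big)
E
```

```text
screws [array([0.6066, 0.094 , 0.01  ]), array([ 0.6105, -0.0178,  0.01  ]), array([ 0.5007, -0.0223,  0.01  ]), array([0.4959, 0.0893, 0.01  ])] [0.5534 0.0358 0.01  ]
green 322.0740661621094 188.0 27.09264373779297 [0.5538 0.0365 0.038 ] [0.5581 0.0385 0.058 ]
dial [322.        189.         44.7227211] [0.5572 0.0382 0.058 ]
dial [322.         189.          56.72868729] [0.5572 0.0382 0.058 ]
dial [345.         172.          49.43349075] [0.5799 0.0252 0.058 ]
mouth [323.         191.          27.91468048] [0.5558 0.0366 0.058 ]
mouth [312.         178.          29.44214821] [0.5631 0.0506 0.058 ]
mouth [335.         197.          28.33621216] [0.5549 0.0241 0.058 ]
flange [152.         178.          31.36467934] [0.4899 0.2017 0.018 ]
flange [155.         170.          35.19415283] [0.4994 0.201  0.018 ]
flange [155.         170.          27.11535645] [0.4994 0.201  0.018 ]
hub [144.         181.          12.90103722] [0.4886 0.2033 0.03  ]
```

View pics/c2.png

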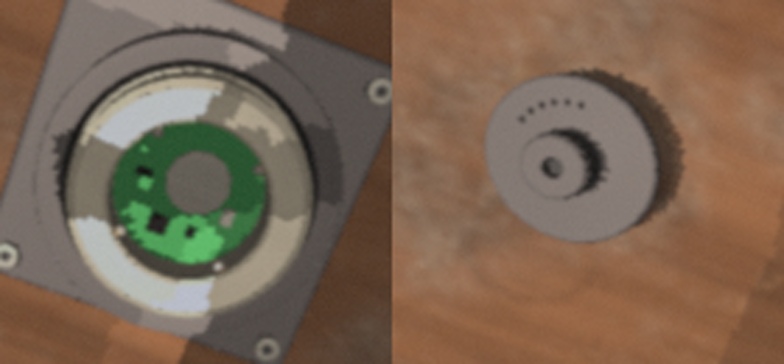

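In the crops the mouth centre is at about (323,191) in the picture and the cover's hub top at (143,180), with the flange regular around it. Next I go over the cover.

Request:
apply_moves(targets=[{"angular": [0, 0, 0], "offset": [1, -44, 10], "hand": -1}, {"angular": [0, 0, 0], "offset": [2, -88, 20], "hand": -1}, {"angular": [0, 0, 0], "offset": [3, -132, 35], "hand": -1}, {"angular": [0, 0, 0], "offset": [3, -176, 49], "hand": -1}, {"angular": [0, 0, 0], "offset": [3, -176, 49], "hand": -1}])

```text
time: 2.25
position: [0.4845, 0.2026, 0.1194]
eef_rot: [-3.077, -0.63, 0.008]
ft_force: [-0.2, -1.0, 0.0]
grip_width: 0.0855
grip_force: 0.0
```

```bash
python3 - <<'E'
from h import *
s=r.state();im=vision.capture('wrist')[:,:,::-1].copy()
cv2.imwrite('pics/w2raw.png',im);print(s['position'],s['eef_rot'])
cu,cv_=w2px('wrist',[.4885,.2035,.03],s);print('expect',cu,cv_, s['ft_force'])
g=cv2.medianBlur(cv2.cvtColor(im,cv2.COLOR_BGR2GRAY),3)
x0,y0=int(cu)-70,int(cv_)-70
for a,b,z,n in [(8,24,.03,'hub'),(32,60,.018,'flange')]:
    H=cv2.HoughCircles(g[y0:y0+140,x0:x0+140],cv2.HOUGH_GRADIENT_ALT,1,5,param1=150,param2=.6,minRadius=a,maxRadius=b)
    if H is not None:
        for q in H[0][:4]: print(n,q+[x0,y0,0],px2w('wrist',q[:2]+[x0,y0],z,s).round(4))
cv2.imwrite('pics/c3.png',cv2.resize(im[y0:y0+140,x0:x0+140],None,fx=4,fy=4)); print(x0,y0)
E
```

```text
[0.48450919 0.20259392 0.1194362 ] [-3.07727971 -0.63048016  0.00778541]
expect 321.08203271379995 192.58065410252317 [-0.19485334 -0.98486753  0.01689337]
hub [316.         187.          15.66152954] [0.4913 0.2094 0.03  ]
251 122
```

View pics/c3.png

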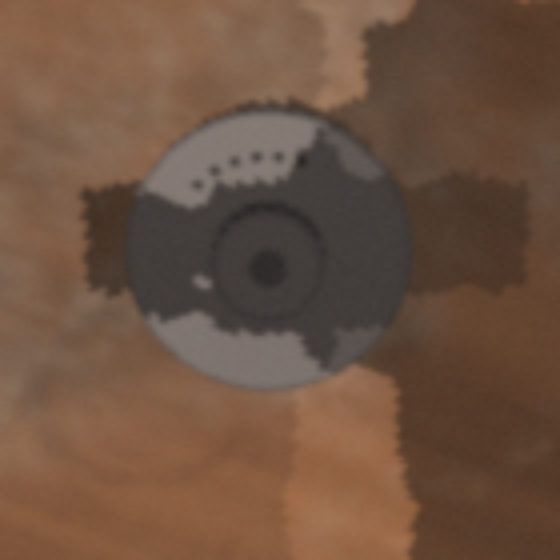

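The crop shows the cover's hub top at about crop (268,267), picture (318,189), under the fingers' shadow. The arm may still have been settling, so I check again at rest.

Request:
apply_moves(targets=[{"angular": [0, 0, 0], "offset": [0, 0, 0], "hand": -1}, {"angular": [0, 0, 0], "offset": [0, 0, 0], "hand": -0.4}, {"angular": [0, 0, 0], "offset": [0, 0, 0], "hand": -0.4}])

```text
time: 2.6
position: [0.4894, 0.199, 0.1219]
eef_rot: [3.08, 0.618, 0.002]
ft_force: [0.9, -0.2, -0.3]
grip_width: 0.0602
grip_force: 0.0
```

```bash
python3 - <<'E'
from h import *
s=r.state();im=vision.capture('wrist')[:,:,::-1].copy();t=r.state();print(s['position'],t['position'],s['eef_rot'])
a=cv2.cvtColor(cv2.imread('pics/w2raw.png'),cv2.COLOR_BGR2GRAY)[135:235,270:370]
b=cv2.cvtColor(im,cv2.COLOR_BGR2GRAY)
sh=cv2.minMaxLoc(cv2.matchTemplate(b[80:300,200:440],a,cv2.TM_CCOEFF_NORMED));d=np.array(sh[3])+[200-270,80-135];print('shift',d,sh[1])
print('hub',px2w('wrist',np.array([318,189])+d,.03,s).round(4),'flange',px2w('wrist',np.array([318.4,184])+d,.018,s).round(4))
R0=R.from_rotvec(s['eef_rot']).as_matrix()
for q,z in (((318,189),.03),((318.4,184),.018)):
    p=px2w('wrist',np.array(q)+d,z,s)-s['position'];print('tool delta mm',(R0.T@p*1000).round(1))
E
```

```text
[0.48944235 0.19904817 0.12193474] [0.48934999 0.19917836 0.12181599] [3.08014889e+00 6.18185133e-01 1.83559718e-03]
shift [-1  2] 0.8638373613357544
hub [0.4933 0.2035 0.03  ] flange [0.495  0.2039 0.018 ]
tool delta mm [ 5.2 -2.6 91.9]
tool delta mm [  6.9  -2.3 103.9]
```

Request:
apply_moves(targets=[{"angular": [0, 0, 0], "offset": [2, -1, 20], "hand": -0.4}, {"angular": [0, 0, 0], "offset": [3, -3, 40], "hand": -0.4}, {"angular": [0, 0, 0], "offset": [4, -3, 50], "hand": -0.4}, {"angular": [0, 0, 0], "offset": [4, -3, 50], "hand": -0.4}, {"angular": [0, 0, 0], "offset": [4, -3, 50], "hand": -0.4}])

```text
time: 3.15
position: [0.4915, 0.2045, 0.0717]
eef_rot: [-3.08, -0.621, -0.001]
ft_force: [-0.2, 0.2, -0.1]
grip_width: 0.0596
grip_force: 0.0
```

```bash
python3 - <<'E'
from h import *
s=r.state();im=vision.capture('wrist')[:,:,::-1].copy();print(s['position'],s['eef_rot'])
v=im.copy();R0=R.from_rotvec(s['eef_rot']).as_matrix()
# predicted tool-axis hub circle: drawn centred on tool axis
c=s['position']+R0[:,2]*(s['position'][2]-.03)
for z,rad,col in((.03,.012,(0,255,255)),(.018,.032,(0,0,255))):
    p=np.array([w2px('wrist',[c[0]+rad*np.cos(t),c[1]+rad*np.sin(t),z],s) for t in np.linspace(0,6.283,60)])
    cv2.polylines(v,[np.round(p).astype(int)],True,col,1)
cv2.imwrite('pics/c4.png',cv2.resize(v[100:300,190:450],None,fx=3,fy=3,interpolation=cv2.INTER_CUBIC))
u=w2px('wrist',[c[0],c[1],.03],s);print('axis px',u)
E
```

```text
[0.49146789 0.20447883 0.07172512] [-3.07953391e+00 -6.21346443e-01 -5.16246575e-04]
axis px [320.2781795  214.97815244]
```

View pics/c4.png

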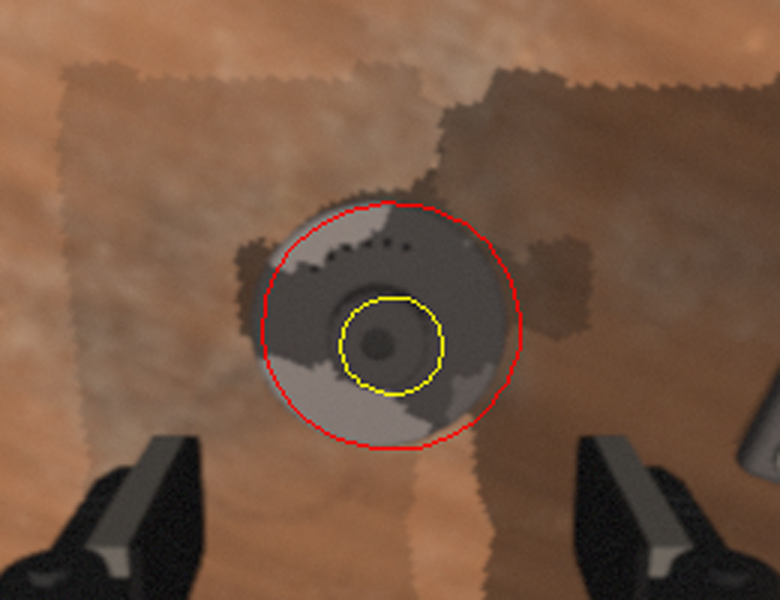

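The hub centre is at crop (379,344) against the tool axis at (391,345). The hub is about 3 mm to the tool's -y and right in x. I descend with that correction and grip.

Request:
apply_moves(targets=[{"angular": [0, 0, 0], "offset": [0, -3, 15], "hand": -0.4}, {"angular": [0, 0, 0], "offset": [0, -3, 30], "hand": -0.4}, {"angular": [0, 0, 0], "offset": [0, -3, 40], "hand": -0.4}, {"angular": [0, 0, 0], "offset": [0, -3, 44], "hand": -0.4}, {"angular": [0, 0, 0], "offset": [0, -3, 44], "hand": -0.2}], newtons=40)

```text
time: 3.7
position: [0.4901, 0.2068, 0.0272]
eef_rot: [-3.079, -0.624, 0.001]
ft_force: [0.3, -0.0, -0.2]
grip_width: 0.0512
grip_force: 0.0
```

Request:
apply_moves(targets=[{"angular": [0, 0, 0], "offset": [0, 0, 0], "hand": 0.1}, {"angular": [0, 0, 0], "offset": [0, 0, 0], "hand": 1}, {"angular": [0, 0, 0], "offset": [0, 0, 0], "hand": 1}, {"angular": [0, 0, 0], "offset": [0, 0, 0], "hand": 1}, {"angular": [0, 0, 0], "offset": [0, 0, 0], "hand": 1}])

```text
time: 4.2
position: [0.4903, 0.2069, 0.0275]
eef_rot: [-3.078, -0.624, -0.0]
ft_force: [0.2, -0.7, 0.1]
grip_width: 0.0001
grip_force: 0.0
```

The gripper closed on nothing, so I look.

Request:
apply_moves(targets=[{"angular": [0, 0, 0], "offset": [0, 0, -20], "hand": 1}, {"angular": [0, 0, 0], "offset": [0, 0, -40], "hand": 1}, {"angular": [0, 0, 0], "offset": [0, 0, -44], "hand": -0.4}, {"angular": [0, 0, 0], "offset": [0, 0, -44], "hand": -0.4}, {"angular": [0, 0, 0], "offset": [0, 0, -44], "hand": -0.4}])

```text
time: 4.7
position: [0.4896, 0.2066, 0.0705]
eef_rot: [-3.079, -0.624, 0.002]
ft_force: [-0.0, 0.8, -0.7]
grip_width: 0.0431
grip_force: 0.0
```

```bash
python3 - <<'E'
from h import *
s=r.state();im=vision.capture('wrist')[:,:,::-1].copy();print(s['position'],s['eef_rot'],s['grip_width'])
sc=vision.capture('scene')[:,:,::-1]
u=w2px('scene',[.49,.207,.03]).astype(int)
a=cv2.resize(sc[u[1]-55:u[1]+45,u[0]-50:u[0]+50],(400,400),interpolation=cv2.INTER_CUBIC)
cv2.imwrite('pics/c5.png',np.hstack([cv2.resize(im[100:300,220:420],(400,400)),a]))
E
```

```text
[0.48959006 0.20655554 0.07050482] [-3.07865589e+00 -6.23918494e-01  2.06699224e-03] 0.04308606147030064
```

View pics/c5.png

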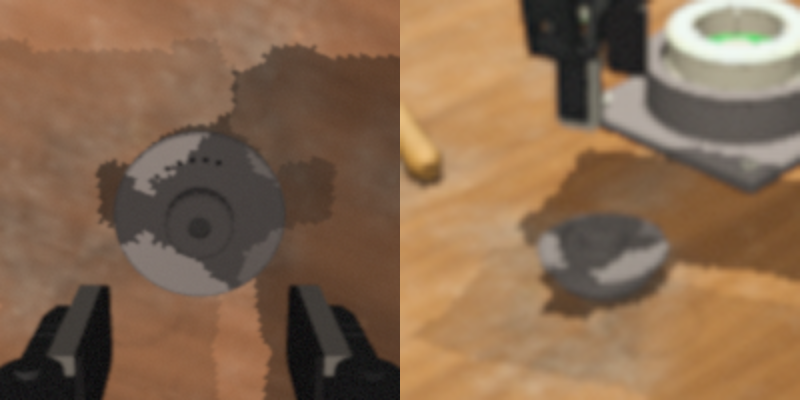

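The cover is undisturbed and centred on the axis, with its hub at crop (199,228). In both pictures the fingertips stand well above where the stated TCP would put them. I triangulate their true height.

```bash
python3 - <<'E'
from h import *
s=r.state();P=s['position'];print(P,s['grip_width'],s['joint_positions'].round(3))
u=w2px('scene',[.49,.207,.03]).astype(int)
tip=np.array([u[0]-50+(585-400)/4,u[1]-55+125/4.]);print('tip px',tip,'TCP px',w2px('scene',P))
c,Rm,o=cam('scene');f=200/np.tan(np.radians(c['fov_y'])/2)
R0=R.from_rotvec(s['eef_rot']).as_matrix()
for sg in(1,-1):
  for z in(.05,.07,.09,.1,.11): 
    q=P+sg*R0[:,1]*.0275;q=[q[0],q[1],z];print(sg,z,w2px('scene',q).round(1))
im=vision.capture('wrist')[:,:,::-1];print(r.state()['grip_width'])
for z in (0.008,-.005,-.02,-.03,-.035):
  print(z,[w2px('wrist',P+R0@np.array([.011,y,z]),s).round(1) for y in (-.022,.022)])
E
```

```text
[0.48930981 0.20643667 0.07015991] 0.058244787203821174 [ 3.990e-01  4.000e-01 -1.390e-01  1.034e+00  1.000e-03  3.141e+00]
tip px [266.25 243.25] TCP px [270.32342733 249.3720746 ]
1 0.05 [276.  251.8]
1 0.07 [275.9 243. ]
1 0.09 [275.8 234.1]
1 0.1 [275.7 229.6]
1 0.11 [275.7 225. ]
-1 0.05 [264.7 265.3]
-1 0.07 [264.5 256.2]
-1 0.09 [264.3 246.9]
-1 0.1 [264.2 242.2]
-1 0.11 [264.  237.4]
0.05967229400222932
0.008 [array([283.5, 215.1]), array([357.5, 215. ])]
-0.005 [array([281. , 222.4]), array([360.2, 222.3])]
-0.02 [array([277.5, 232.2]), array([364. , 232.2])]
-0.03 [array([274.8, 239.8]), array([366.9, 239.8])]
-0.035 [array([273.4, 244. ]), array([368.5, 244. ])]
```

Both views put the fingertips about 30 mm above the reported TCP at this opening, so I must go about 30 mm lower. Joint 6 is also right at its limit, so I turn the tool by -0.56 rad about z first, then descend.

Request:
apply_moves(targets=[{"angular": [0, 0, -0.14], "offset": [0, 0, 0], "hand": -0.4}, {"angular": [0, 0, -0.28], "offset": [0, 0, 10], "hand": -0.4}, {"angular": [0, 0, -0.42], "offset": [0, 0, 20], "hand": -0.4}, {"angular": [0, 0, -0.56], "offset": [0, 0, 30], "hand": -0.4}, {"angular": [0, 0, -0.56], "offset": [0, 0, 40], "hand": -0.4}])

```text
time: 5.35
position: [0.4897, 0.2066, 0.0302]
eef_rot: [-2.786, -1.45, 0.002]
ft_force: [0.1, -0.1, -0.5]
grip_width: 0.0599
grip_force: 0.0
```

Request:
apply_moves(targets=[{"angular": [0, 0, 0], "offset": [0, 0, 12], "hand": -0.4}, {"angular": [0, 0, 0], "offset": [0, 0, 22], "hand": -0.2}, {"angular": [0, 0, 0], "offset": [0, 0, 28], "hand": 0}, {"angular": [0, 0, 0], "offset": [0, 0, 30], "hand": 0}, {"angular": [0, 0, 0], "offset": [0, 0, 30], "hand": 0}])

```text
time: 5.85
position: [0.49, 0.2068, 0.001]
eef_rot: [-2.786, -1.45, 0.001]
ft_force: [-0.4, 0.5, 0.3]
grip_width: 0.043
grip_force: 0.0
```

```bash
python3 - <<'E'
from h import *
s=r.state();im=vision.capture('wrist')[:,:,::-1].copy();print(s['position'],s['joint_positions'].round(3),s['grip_width'],s['ft_force'])
sc=vision.capture('scene')[:,:,::-1]
u=w2px('scene',[.49,.207,.03]).astype(int)
a=cv2.resize(sc[u[1]-60:u[1]+40,u[0]-50:u[0]+50],(400,400),interpolation=cv2.INTER_CUBIC)
cv2.imwrite('pics/c6.png',np.hstack([cv2.resize(im[100:350,195:445],(400,400)),a]))
E
```

```text
[0.49001809 0.20677809 0.00101046] [ 3.990e-01  4.800e-01 -2.210e-01  8.700e-01  1.000e-03  2.581e+00] 0.04298270576662995 [-0.42741514  0.48888258  0.29713202]
```

View pics/c6.png

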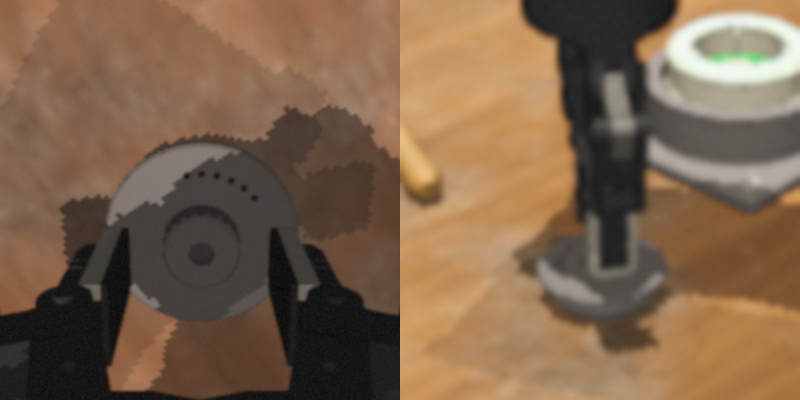

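The fingers now straddle the hub: hub at crop (201,250), pads at 130 and 270, tips just above the flange. I go 2 mm lower and grip.

Request:
apply_moves(targets=[{"angular": [0, 0, 0], "offset": [0, 0, 2], "hand": 0.2}, {"angular": [0, 0, 0], "offset": [0, 0, 2], "hand": 0.4}, {"angular": [0, 0, 0], "offset": [0, 0, 2], "hand": 1}, {"angular": [0, 0, 0], "offset": [0, 0, 2], "hand": 1}, {"angular": [0, 0, 0], "offset": [0, 0, 2], "hand": 1}])

```text
time: 6.45
position: [0.4903, 0.2069, -0.0003]
eef_rot: [-2.786, -1.45, -0.001]
ft_force: [-1.8, -0.5, 3.7]
grip_width: 0.021
grip_force: 39.2
```

Request:
apply_moves(targets=[{"angular": [0, 0, 0], "offset": [0, 0, 0], "hand": 1}, {"angular": [0, 0, 0], "offset": [0, 0, 0], "hand": 1}])

```text
time: 6.65
position: [0.4903, 0.2069, -0.0002]
eef_rot: [-2.786, -1.45, -0.001]
ft_force: [-0.3, -0.7, 4.9]
grip_width: 0.0206
grip_force: 39.3
```

Gripped: the hub is held and the tips rest on the flange. I lift, then go to a spot 80 mm behind the nest where the camera sees the nest unobstructed.

Request:
apply_moves(targets=[{"angular": [0, 0, 0], "offset": [0, 0, -15], "hand": 1}, {"angular": [0, 0, 0], "offset": [0, 0, -40], "hand": 1}, {"angular": [0, 0, 0], "offset": [0, 0, -70], "hand": 1}, {"angular": [0, 0, 0], "offset": [0, 0, -100], "hand": 1}, {"angular": [0, 0, 0], "offset": [0, 0, -125], "hand": 1}])

```text
time: 7.15
position: [0.4902, 0.2069, 0.1253]
eef_rot: [-2.786, -1.45, -0.001]
ft_force: [0.4, -1.2, -0.8]
grip_width: 0.0205
grip_force: 39.2
```

Request:
apply_moves(targets=[{"angular": [0, 0, 0], "offset": [-20, 17, 0], "hand": 1}, {"angular": [0, 0, 0], "offset": [-50, 42, 0], "hand": 1}, {"angular": [0, 0, 0], "offset": [-80, 67, 0], "hand": 1}, {"angular": [0, 0, 0], "offset": [-110, 92, 0], "hand": 1}, {"angular": [0, 0, 0], "offset": [-140, 117, 0], "hand": 1}])

```text
time: 7.65
position: [0.5054, 0.0236, 0.1236]
eef_rot: [-2.785, -1.451, 0.001]
ft_force: [0.2, -0.5, -0.9]
grip_width: 0.0208
grip_force: 39.2
```

Request:
apply_moves(targets=[{"angular": [0, 0, 0], "offset": [-25, 20, 0], "hand": 1}, {"angular": [0, 0, 0], "offset": [-40, 33, 0], "hand": 1}, {"angular": [0, 0, 0], "offset": [-40, 33, 0], "hand": 1}, {"angular": [0, 0, 0], "offset": [-40, 33, 0], "hand": 1}, {"angular": [0, 0, 0], "offset": [-40, 33, 0], "hand": 1}])

```text
time: 8.15
position: [0.5095, -0.0259, 0.1238]
eef_rot: [-2.785, -1.451, 0.001]
ft_force: [0.1, 0.3, -0.3]
grip_width: 0.0209
grip_force: 39.2
```

```bash
python3 - <<'E'
from h import *
s=r.state();im=vision.capture('wrist')[:,:,::-1].copy();t=r.state();print(s['position'],t['position'],s['eef_rot'],s['grip_width'],s['ft_force'])
cv2.imwrite('pics/w7raw.png',im)
e=w2px('wrist',[.556,.039,.058],s);print('expect',e)
x0,y0=np.maximum(e.astype(int)-100,0)
g=cv2.medianBlur(cv2.cvtColor(im,cv2.COLOR_BGR2GRAY),3)[y0:y0+200,x0:x0+200]
for a,b,z,n in((22,34,.058,'mouth'),(36,50,.058,'dial'),(51,70,.04,'collar')):
    H=cv2.HoughCircles(g,cv2.HOUGH_GRADIENT_ALT,1,3,param1=120,param2=.6,minRadius=a,maxRadius=b)
    if H is not None:
        for q in H[0][:4]: print(n,q+[x0,y0,0],px2w('wrist',q[:2]+[x0,y0],z,s).round(4))
hsv=cv2.cvtColor(im,cv2.COLOR_BGR2HSV);m=cv2.inRange(hsv,(45,80,20),(85,255,255));k=np.zeros_like(m);k[y0+50:y0+150,x0+50:x0+150]=m[y0+50:y0+150,x0+50:x0+150]
c=np.vstack([q for q in cv2.findContours(k,0,1)[0] if cv2.contourArea(q)>8]);(u,v),rad=cv2.minEnclosingCircle(c);print('green',u,v,rad,px2w('wrist',(u,v),.038,s).round(4))
E
```

```text
[ 0.50954607 -0.02588214  0.12382256] [ 0.50959584 -0.02571505  0.12390593] [-2.78478279e+00 -1.45132764e+00  6.07774098e-04] 0.020931767981524664 [ 0.06517893  0.33612734 -0.34287802]
expect [321.73381294  98.76891325]
mouth [327.         109.          28.26073265] [0.5551 0.0311 0.058 ]
dial [319.         109.          45.11855316] [0.5504 0.0344 0.058 ]
dial [310.         115.          42.66778183] [0.5427 0.0347 0.058 ]
dial [333.         113.          43.27548981] [0.5571 0.0263 0.058 ]
dial [300.        120.         44.0205307] [0.5347 0.036  0.058 ]
collar [323.          98.          58.63439178] [0.5577 0.0395 0.04  ]
collar [300.         103.          59.25802994] [0.541  0.0467 0.04  ]
collar [304.         115.          58.26190567] [0.5384 0.0377 0.04  ]
collar [322.          73.          63.01791382] [0.5672 0.0546 0.04  ]
green 321.0 98.6875 36.70122528076172 [0.5562 0.04   0.038 ]
```

```bash
python3 - <<'E'
from h import *
s=r.state();im=cv2.imread('pics/w7raw.png')
x0,y0=221,0
g=cv2.medianBlur(cv2.cvtColor(im,cv2.COLOR_BGR2GRAY),3)[y0:y0+200,x0:x0+200]
for a,b,z,n in((31,39,.058,'mouth'),(49,60,.058,'dial'),(61,76,.04,'collar')):
    H=cv2.HoughCircles(g,cv2.HOUGH_GRADIENT_ALT,1,3,param1=120,param2=.5,minRadius=a,maxRadius=b)
    if H is not None:
        for q in H[0][:4]: print(n,q+[x0,y0,0],px2w('wrist',q[:2]+[x0,y0],z,s).round(4))
v=im.copy()
for rad,z in((.027,.058),(.042,.058),(.054,.04)):
    p=np.array([w2px('wrist',[.556+rad*np.cos(t),.0393+rad*np.sin(t),z],s) for t in np.linspace(0,6.283,60)])
    cv2.polylines(v,[np.round(p).astype(int)],True,(0,0,255),1)
cv2.imwrite('pics/c8.png',cv2.resize(v,(800,500),interpolation=cv2.INTER_CUBIC))
E
```

```text
mouth [322.          98.          35.75252533] [0.5565 0.0395 0.058 ]
mouth [335.         115.          35.49842453] [0.5575 0.0245 0.058 ]
dial [322.          99.          56.47619247] [0.5561 0.0389 0.058 ]
dial [336.         108.          54.20333099] [0.5608 0.0281 0.058 ]
dial [309.         110.          54.33034134] [0.5441 0.0381 0.058 ]
dial [330.          83.          54.99188614] [0.5668 0.0445 0.058 ]
collar [328.          94.          67.40834808] [0.5625 0.0399 0.04  ]
collar [322.          73.          67.77906799] [0.5673 0.0548 0.04  ]
collar [325.        130.         67.5796814] [0.5453 0.0191 0.04  ]
collar [291.          91.          67.35939026] [0.5405 0.0579 0.04  ]
```

View pics/c8.png

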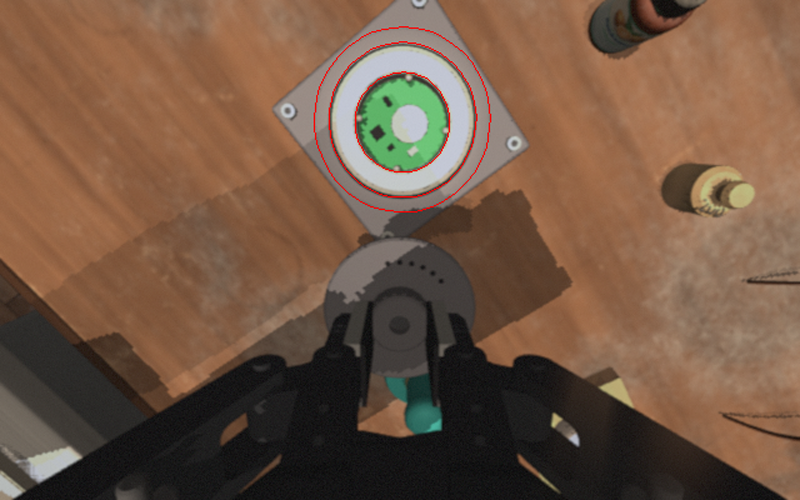

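Every overlaid circle lies on the mouth and dial edges, so the mouth axis is at (0.5562, 0.0392). The held cover's hub hole, at picture (320,260), is on the tool axis, and its flange is level. I move 80 mm ahead and lower it.

Request:
apply_moves(targets=[{"angular": [0, 0, 0], "offset": [20, 0, 0], "hand": 1}, {"angular": [0, 0, 0], "offset": [45, 1, 0], "hand": 1}, {"angular": [0, 0, 0], "offset": [70, 1, 0], "hand": 1}, {"angular": [0, 0, 0], "offset": [80, 1, 15], "hand": 1}, {"angular": [0, 0, 0], "offset": [80, 1, 40], "hand": 1}])

```text
time: 8.7
position: [0.5586, 0.0404, 0.0845]
eef_rot: [2.783, 1.455, 0.007]
ft_force: [0.7, -1.4, -0.8]
grip_width: 0.0212
grip_force: 39.3
```

Request:
apply_moves(targets=[{"angular": [0, 0, 0], "offset": [0, 0, 15], "hand": 1}, {"angular": [0, 0, 0], "offset": [0, 0, 20], "hand": 1}, {"angular": [0, 0, 0], "offset": [0, 0, 20], "hand": 1}, {"angular": [0, 0, 0], "offset": [0, 0, 20], "hand": 1}])

```text
time: 9.1
position: [0.5567, 0.0383, 0.0646]
eef_rot: [-2.786, -1.451, -0.001]
ft_force: [-0.2, 0.6, -1.2]
grip_width: 0.0211
grip_force: 39.2
```

Request:
apply_moves(targets=[{"angular": [0, 0, 0], "offset": [0.5, -1, 3], "hand": 1}, {"angular": [0, 0, 0], "offset": [0.5, -1, 6], "hand": 1}, {"angular": [0, 0, 0], "offset": [0.5, -1, 9], "hand": 1}, {"angular": [0, 0, 0], "offset": [0.5, -1, 11], "hand": 1}, {"angular": [0, 0, 0], "offset": [0.5, -1, 12], "hand": 1}])

```text
time: 9.6
position: [0.5559, 0.0392, 0.052]
eef_rot: [-2.786, -1.45, 0.0]
ft_force: [0.6, -0.5, 0.2]
grip_width: 0.021
grip_force: 39.3
```

Request:
apply_moves(targets=[{"angular": [0, 0, 0], "offset": [0, 0, 0.5], "hand": 1}, {"angular": [0, 0, 0], "offset": [0, 0, 0.5], "hand": 1}])

```text
time: 9.8
position: [0.5561, 0.0391, 0.0518]
eef_rot: [-2.787, -1.45, -0.0]
ft_force: [-0.2, -0.4, -0.4]
grip_width: 0.0202
grip_force: 39.3
```

Request:
apply_moves(targets=[{"angular": [0, 0, 0], "offset": [0, 0, 0], "hand": 0.2}, {"angular": [0, 0, 0], "offset": [0, 0, 0], "hand": 0}, {"angular": [0, 0, 0], "offset": [0, 0, 0], "hand": -0.2}, {"angular": [0, 0, 0], "offset": [0, 0, 0], "hand": -0.4}, {"angular": [0, 0, 0], "offset": [0, 0, 0], "hand": -0.4}])

```text
time: 10.3
position: [0.556, 0.0393, 0.0518]
eef_rot: [-2.786, -1.45, -0.0]
ft_force: [0.1, -0.2, -0.4]
grip_width: 0.0597
grip_force: 0.0
```

Request:
apply_moves(targets=[{"angular": [0, 0, 0], "offset": [0, 0, -15], "hand": -0.4}, {"angular": [0, 0, 0], "offset": [0, 0, -40], "hand": -0.4}, {"angular": [0, 0, 0], "offset": [0, 0, -60], "hand": -0.4}, {"angular": [0, 0, 0], "offset": [0, 0, -70], "hand": -0.4}, {"angular": [0, 0, 0], "offset": [0, 0, -70], "hand": -0.4}])

```text
time: 10.8
position: [0.5572, 0.0393, 0.1233]
eef_rot: [2.786, 1.45, 0.005]
ft_force: [-0.2, -0.1, 0.8]
grip_width: 0.0599
grip_force: 0.0
```

Request:
apply_moves(targets=[{"angular": [0, 0, 0], "offset": [0, 0, 0], "hand": -0.4}, {"angular": [0, 0, 0], "offset": [0, 0, 0], "hand": -0.4}])

```text
time: 11.0
position: [0.555, 0.0392, 0.1203]
eef_rot: [-2.785, -1.45, 0.003]
ft_force: [0.0, -0.3, -0.3]
grip_width: 0.0599
grip_force: 0.0
```

```bash
python3 - <<'E'
from h import *
s=r.state();im=vision.capture('wrist')[:,:,::-1].copy();print(s['position'],s['ft_force'],s['grip_width'])
cv2.imwrite('pics/w9raw.png',im)
g=cv2.medianBlur(cv2.cvtColor(im,cv2.COLOR_BGR2GRAY),3)
C=(.5562,.0392)
for n,z in(('hub',.081),('flange',.069)): print(n,w2px('wrist',[*C,z],s), 'r',312*{'hub':.012,'flange':.032}[n]/(s['position'][2]+.169-z))
e=w2px('wrist',[*C,.069],s).astype(int);x0,y0=e-90
for a,b,z,n in((12,26,.081,'hub'),(40,60,.069,'flange'),(58,80,.058,'dial')):
    H=cv2.HoughCircles(g[y0:y0+180,x0:x0+180],cv2.HOUGH_GRADIENT_ALT,1,3,param1=100,param2=.6,minRadius=a,maxRadius=b)
    if H is not None:
        for q in H[0][:4]: print(n,q+[x0,y0,0],px2w('wrist',q[:2]+[x0,y0],z,s).round(4))
E
```

```text
[0.55499965 0.0391708  0.12033723] [ 0.0130811  -0.33538677 -0.297734  ] 0.05988391647367758
hub [321.87251049 215.6190455 ] r 17.970863744772227
flange [321.78071627 210.50465251] r 45.31236020649225
hub [320.        216.         17.9837532] [0.555  0.0397 0.081 ]
hub [303.         175.          21.26550674] [0.5623 0.0702 0.081 ]
hub [346.         196.          21.34943008] [0.5779 0.0413 0.081 ]
hub [308.         186.          16.29309464] [0.5606 0.0621 0.081 ]
flange [322.         200.          50.73622894] [0.5609 0.0457 0.069 ]
flange [321.         181.          51.87561798] [0.5684 0.0577 0.069 ]
flange [311.         185.          51.82149887] [0.5608 0.0595 0.069 ]
flange [344.         198.          53.52606583] [0.575  0.0378 0.069 ]
dial [303.         196.          65.61956787] [0.5492 0.0541 0.058 ]
dial [326.         224.          72.03453064] [0.5506 0.0253 0.058 ]
dial [338.         217.          72.62082672] [0.5616 0.0247 0.058 ]
dial [298.         210.          72.57582855] [0.5394 0.0472 0.058 ]
```

The cover's hub sits at the expected spot with the expected radius, so it lies at the right height and centred. Next is the large die.

Request:
apply_moves(targets=[{"angular": [0, 0, 0], "offset": [-25, 15, -20], "hand": -0.4}, {"angular": [0, 0, 0], "offset": [-60, 37, -40], "hand": -0.4}, {"angular": [0, 0, 0], "offset": [-95, 58, -48], "hand": -0.4}, {"angular": [0, 0, 0], "offset": [-130, 80, -48], "hand": -0.4}, {"angular": [0, 0, 0], "offset": [-165, 101, -48], "hand": -0.4}])

```text
time: 11.55
position: [0.5437, -0.1553, 0.1692]
eef_rot: [-2.786, -1.451, 0.0]
ft_force: [-0.3, -0.4, 0.3]
grip_width: 0.0605
grip_force: 0.0
```

Request:
apply_moves(targets=[{"angular": [0, 0, 0], "offset": [-35, 21, 0], "hand": -0.4}, {"angular": [0, 0, 0], "offset": [-70, 43, 0], "hand": -0.4}, {"angular": [0, 0, 0], "offset": [-94, 58, 0], "hand": -0.4}, {"angular": [0, 0, 0], "offset": [-94, 58, 0], "hand": -0.4}, {"angular": [0, 0, 0], "offset": [-94, 58, 0], "hand": -0.4}])

```text
time: 12.05
position: [0.537, -0.2644, 0.1683]
eef_rot: [-2.785, -1.447, 0.001]
ft_force: [0.1, 0.7, 1.2]
grip_width: 0.06
grip_force: 0.0
```

Request:
apply_moves(targets=[{"angular": [0, 0, 0], "offset": [0, 0, 0], "hand": -0.4}, {"angular": [0, 0, 0], "offset": [0, 0, 0], "hand": -0.4}, {"angular": [0, 0, 0], "offset": [0, 0, 0], "hand": -0.4}])

```text
time: 12.35
position: [0.5379, -0.263, 0.1696]
eef_rot: [-2.785, -1.453, -0.0]
ft_force: [0.4, 0.8, -0.6]
grip_width: 0.0602
grip_force: 0.0
```

```bash
python3 - <<'E'
from h import *
s=r.state();im=vision.capture('wrist')[:,:,::-1].copy();print(s['position'],s['joint_positions'].round(2))
cv2.imwrite('pics/w10raw.png',im)
R0=R.from_rotvec(s['eef_rot']).as_matrix()
hsv=cv2.cvtColor(im,cv2.COLOR_BGR2HSV)
C=(.5375,-.264)
e=w2px('wrist',[*C,.084],s);print('expect knob',e,'cup top',w2px('wrist',[*C,.029],s))
for q in (e.astype(int),w2px('wrist',[C[0]+.024,C[1],.029],s).astype(int)): print(hsv[q[1],q[0]])
# knob: orange
m=cv2.inRange(hsv,(5,110,60),(20,255,255));w=cv2.inRange(hsv,(0,0,150),(179,60,255))
for n,mm,z in(('orange',m,.08),('white',w,.029)):
    N,L,S,c=cv2.connectedComponentsWithStats(mm)
    for i in range(1,N):
        if S[i,4]>150 and abs(c[i]-e).max()<150: print(n,S[i],c[i].round(1),px2w('wrist',c[i],z,s).round(4))
g=cv2.medianBlur(cv2.cvtColor(im,cv2.COLOR_BGR2GRAY),3);x0,y0=np.maximum(e.astype(int)-100,0)
for a,b,z,n in((14,24,.082,'knob'),(28,38,.029,'cup'),(38,46,.016,'pocket')):
    H=cv2.HoughCircles(g[y0:y0+200,x0:x0+200],cv2.HOUGH_GRADIENT_ALT,1,3,param1=100,param2=.6,minRadius=a,maxRadius=b)
    if H is not None:
        for q in H[0][:4]: print(n,q+[x0,y0,0],px2w('wrist',q[:2]+[x0,y0],z,s).round(4))
E
```

```text
[ 0.53792357 -0.26295224  0.1696246 ] [-0.45  0.45  0.22  1.34  0.    1.72]
expect knob [320.52446024 200.59110707] cup top [320.34281182 186.13963477]
[ 12 142  97]
[ 15  56 137]
orange [    0     0   640   400 89231] [288.9 164.9] [ 0.5329 -0.2246  0.08  ]
white [293 157  48  26 749] [314.9 169. ] [ 0.543  -0.2465  0.029 ]
knob [320.         198.          17.93549347] [ 0.5381 -0.2623  0.082 ]
knob [322.         190.          18.38546562] [ 0.5435 -0.2576  0.082 ]
knob [348.        248.         21.2709465] [ 0.5322 -0.3144  0.082 ]
knob [311.        189.         20.8247757] [ 0.5364 -0.2515  0.082 ]
cup [320.         185.          32.66377258] [ 0.5379 -0.2628  0.029 ]
cup [352.         251.          31.82367325] [ 0.5246 -0.3423  0.029 ]
cup [358.         248.          31.00259399] [ 0.5318 -0.343   0.029 ]
pocket [329.         190.          41.79196548] [ 0.541  -0.2752  0.016 ]
```

Knob and cup circles agree on the die at (0.538, -0.2626), and the TCP is already over it. I descend and grip the handle.

Request:
apply_moves(targets=[{"angular": [0, 0, 0], "offset": [0, 0, 30], "hand": -0.4}, {"angular": [0, 0, 0], "offset": [0, 0, 65], "hand": -0.4}, {"angular": [0, 0, 0], "offset": [0, 0, 100], "hand": -0.4}, {"angular": [0, 0, 0], "offset": [0, 0, 130], "hand": -0.4}, {"angular": [0, 0, 0], "offset": [0, 0, 147], "hand": -0.4}], newtons=100)

```text
time: 12.9
position: [0.5361, -0.2626, 0.0198]
eef_rot: [-2.783, -1.45, 0.004]
ft_force: [-0.9, 0.7, 1.0]
grip_width: 0.0596
grip_force: 0.0
```

Request:
apply_moves(targets=[{"angular": [0, 0, 0], "offset": [0, 0, 0], "hand": -0.4}, {"angular": [0, 0, 0], "offset": [0, 0, 0], "hand": -0.2}, {"angular": [0, 0, 0], "offset": [0, 0, 0], "hand": 0.2}, {"angular": [0, 0, 0], "offset": [0, 0, 0], "hand": 1}, {"angular": [0, 0, 0], "offset": [0, 0, 0], "hand": 1}])

```text
time: 13.4
position: [0.5388, -0.2645, 0.0246]
eef_rot: [2.785, 1.45, 0.003]
ft_force: [-1.1, 1.4, 7.0]
grip_width: 0.0256
grip_force: 97.6
```

Request:
apply_moves(targets=[{"angular": [0, 0, 0], "offset": [0, 0, 0], "hand": 1}, {"angular": [0, 0, 0], "offset": [0, 0, 0], "hand": 1}, {"angular": [0, 0, 0], "offset": [0, 0, 0], "hand": 1}])

```text
time: 13.7
position: [0.5388, -0.2645, 0.0246]
eef_rot: [2.785, 1.45, 0.003]
ft_force: [-1.0, 1.3, 6.1]
grip_width: 0.0255
grip_force: 97.6
```

Gripped at 0.0255 m. The tips and pads are seated on the handle and knob. I lift straight up, then carry the die back over the cover by the exact inverse shift.

Request:
apply_moves(targets=[{"angular": [0, 0, 0], "offset": [0, 0, -8], "hand": 1}, {"angular": [0, 0, 0], "offset": [0, 0, -30], "hand": 1}, {"angular": [0, 0, 0], "offset": [0, 0, -65], "hand": 1}, {"angular": [0, 0, 0], "offset": [0, 0, -105], "hand": 1}, {"angular": [0, 0, 0], "offset": [0, 0, -138], "hand": 1}])

```text
time: 14.2
position: [0.5378, -0.2643, 0.1629]
eef_rot: [2.786, 1.45, 0.001]
ft_force: [1.0, -1.2, -1.5]
grip_width: 0.0248
grip_force: 98.2
```

Request:
apply_moves(targets=[{"angular": [0, 0, 0], "offset": [15, -9, 0], "hand": 1}, {"angular": [0, 0, 0], "offset": [45, -28, 0], "hand": 1}, {"angular": [0, 0, 0], "offset": [75, -46, 0], "hand": 1}, {"angular": [0, 0, 0], "offset": [105, -64, 0], "hand": 1}, {"angular": [0, 0, 0], "offset": [135, -83, 0], "hand": 1}])

```text
time: 14.7
position: [0.5463, -0.1041, 0.1597]
eef_rot: [-2.785, -1.45, 0.002]
ft_force: [0.4, 0.8, -1.3]
grip_width: 0.0251
grip_force: 98.4
```

Request:
apply_moves(targets=[{"angular": [0, 0, 0], "offset": [30, -19, 0], "hand": 1}, {"angular": [0, 0, 0], "offset": [50, -31, 0], "hand": 1}, {"angular": [0, 0, 0], "offset": [50, -31, 0], "hand": 1}, {"angular": [0, 0, 0], "offset": [50, -31, 0], "hand": 1}, {"angular": [0, 0, 0], "offset": [50, -31, 0], "hand": 1}])

```text
time: 15.2
position: [0.55, -0.0477, 0.1602]
eef_rot: [-2.786, -1.449, 0.001]
ft_force: [0.1, -0.2, -1.3]
grip_width: 0.025
grip_force: 98.3
```

```bash
python3 - <<'E'
from h import *
s=r.state();im=vision.capture('wrist')[:,:,::-1].copy();print(s['position'],s['ft_force'])
cv2.imwrite('pics/w11raw.png',im)
C=(.5562,.0392)
# remaining 74 mm short along tool x: view of cover and held die
g=cv2.medianBlur(cv2.cvtColor(im,cv2.COLOR_BGR2GRAY),3)
e=w2px('wrist',[*C,.081],s);print('hub expect',e)
def h(x0,y0,w,a,b,z,n,k=100):
    x0,y0=max(int(x0),0),max(int(y0),0)
    H=cv2.HoughCircles(g[y0:y0+w,x0:x0+w],cv2.HOUGH_GRADIENT_ALT,1,3,param1=k,param2=.5,minRadius=a,maxRadius=b)
    if H is not None:
        for q in H[0][:3]: print(n,q+[x0,y0,0],px2w('wrist',q[:2]+[x0,y0],z,s).round(4))
h(*(e-40),80,11,19,.081,'hub');h(*(e-70),140,33,46,.069,'flange')
# held die: cup top at die z .019 -> TCP z-.0146+.019 ; knob top TCP+.0594
P=s['position']
k=w2px('wrist',P+[0,0,.0594],s);cpt=w2px('wrist',P+[0,0,.0044],s);print('axis knob',k,'axis cup',cpt)
h(*(k-60),120,18,60,P[2]+.0594,'knob');h(*(cpt-90),180,40,70,P[2]+.0044,'cup')
E
```

```text
[ 0.54997245 -0.04770352  0.16020771] [ 0.09959687 -0.23210556 -1.34333491]
hub expect [261.40978139 106.53396571]
hub [262.         108.          15.99474907] [0.5559 0.0381 0.081 ]
flange [280.         118.          38.58441544] [0.5614 0.0251 0.069 ]
flange [273.         113.          41.09299469] [0.5591 0.0314 0.069 ]
flange [286.         111.          39.69633102] [0.5686 0.0267 0.069 ]
axis knob [321.04648802 295.36384469] axis cup [320.61175371 241.07133062]
knob [318.         290.          32.95136261] [ 0.5504 -0.045   0.2196]
knob [330.         300.          47.02887344] [ 0.5517 -0.0515  0.2196]
knob [325.         309.          43.13810349] [ 0.5477 -0.0537  0.2196]
cup [303.         272.          49.31913757] [ 0.5304 -0.0578  0.1646]
cup [328.         274.          46.53465652] [ 0.5416 -0.0672  0.1646]
cup [310.         256.          62.64157867] [ 0.5397 -0.0518  0.1646]
```

```bash
python3 - <<'E'
from h import *
s=r.state();P=s['position'];R0=R.from_rotvec(s['eef_rot']).as_matrix()
im=cv2.imread('pics/w11raw.png');hsv=cv2.cvtColor(im,cv2.COLOR_BGR2HSV)
for n,z in(('top z19',.0044),('bottom z0',-.0146)):
    q=[w2px('wrist',P+R0@np.array([.03*np.cos(t),.03*np.sin(t),-z]),s) for t in(0,np.pi/4,np.pi/2,-np.pi/2,-np.pi/4)];print(n,np.round(q,1).tolist())
print('col320',[(y,*hsv[y,320].tolist()) for y in range(150,226,3)])
for y in (200,215): 
    row=hsv[y];print(y,[(x,*row[x].tolist()) for x in list(range(240,300,5))+list(range(345,405,5))])
E
```

```text
top z19 [[320.7, 189.6], [359.3, 205.2], [373.5, 241.1], [267.7, 241.1], [282.0, 205.2]]
bottom z0 [[320.5, 182.2], [355.5, 196.4], [368.4, 229.2], [272.5, 229.2], [285.6, 196.4]]
col320 [(150, 9, 32, 127), (153, 9, 32, 127), (156, 11, 54, 95), (159, 12, 139, 127), (162, 12, 137, 130), (165, 12, 133, 88), (168, 12, 140, 69), (171, 12, 131, 70), (174, 12, 129, 73), (177, 12, 124, 72), (180, 11, 117, 74), (183, 14, 55, 88), (186, 16, 55, 97), (189, 16, 56, 124), (192, 15, 38, 163), (195, 102, 6, 197), (198, 90, 7, 196), (201, 14, 24, 160), (204, 14, 52, 142), (207, 14, 53, 144), (210, 14, 52, 143), (213, 14, 53, 143), (216, 16, 54, 142), (219, 16, 52, 141), (222, 14, 54, 137), (225, 17, 117, 63)]
200 [(240, 12, 138, 118), (245, 11, 133, 111), (250, 12, 133, 123), (255, 11, 132, 137), (260, 12, 132, 135), (265, 12, 135, 130), (270, 12, 132, 135), (275, 11, 124, 136), (280, 15, 61, 100), (285, 15, 55, 130), (290, 17, 31, 172), (295, 100, 8, 196), (345, 14, 57, 126), (350, 14, 53, 92), (355, 11, 76, 81), (360, 12, 133, 86), (365, 12, 130, 88), (370, 13, 129, 85), (375, 11, 127, 90), (380, 11, 120, 91), (385, 11, 129, 89), (390, 11, 127, 94), (395, 12, 135, 87), (400, 12, 133, 88)]
215 [(240, 12, 112, 139), (245, 12, 107, 131), (250, 13, 106, 137), (255, 12, 121, 131), (260, 12, 124, 142), (265, 12, 127, 163), (270, 12, 104, 145), (275, 23, 17, 178), (280, 60, 7, 195), (285, 66, 7, 195), (290, 60, 7, 196), (295, 75, 8, 197), (345, 14, 56, 137), (350, 14, 55, 135), (355, 14, 56, 136), (360, 16, 56, 122), (365, 12, 118, 84), (370, 11, 130, 88), (375, 11, 136, 90), (380, 12, 129, 87), (385, 11, 130, 88), (390, 12, 132, 91), (395, 11, 129, 89), (400, 12, 138, 89)]
```

The die's bottom front edge is seen at row 182 against 182.2 predicted, and the sides are within 1.5 mm, so it hangs upright on the tool axis. I finish the transfer and descend to just above the hub.

Request:
apply_moves(targets=[{"angular": [0, 0, 0], "offset": [18, -11, 0], "hand": 1}, {"angular": [0, 0, 0], "offset": [45, -27, 0], "hand": 1}, {"angular": [0, 0, 0], "offset": [66, -39, 5], "hand": 1}, {"angular": [0, 0, 0], "offset": [74, -44, 20], "hand": 1}, {"angular": [0, 0, 0], "offset": [74, -44, 40], "hand": 1}])

```text
time: 15.75
position: [0.558, 0.0392, 0.1212]
eef_rot: [2.786, 1.451, 0.004]
ft_force: [-0.1, -0.4, -1.7]
grip_width: 0.0257
grip_force: 98.4
```

Request:
apply_moves(targets=[{"angular": [0, 0, 0], "offset": [0, 0, 15], "hand": 1}, {"angular": [0, 0, 0], "offset": [0, 0, 18], "hand": 1}, {"angular": [0, 0, 0], "offset": [0, 0, 18], "hand": 1}, {"angular": [0, 0, 0], "offset": [0, 0, 18], "hand": 1}, {"angular": [0, 0, 0], "offset": [0, 0, 18], "hand": 1}])

```text
time: 16.25
position: [0.5577, 0.0383, 0.1038]
eef_rot: [2.787, 1.45, 0.003]
ft_force: [0.2, 0.2, -1.7]
grip_width: 0.0252
grip_force: 98.4
```

Request:
apply_moves(targets=[{"angular": [0, 0, 0], "offset": [0, -0.5, 4], "hand": 1}, {"angular": [0, 0, 0], "offset": [0, -0.5, 8], "hand": 1}, {"angular": [0, 0, 0], "offset": [0, -0.5, 12], "hand": 1}, {"angular": [0, 0, 0], "offset": [0, -0.5, 15], "hand": 1}, {"angular": [0, 0, 0], "offset": [0, -0.5, 16], "hand": 1}])

```text
time: 16.75
position: [0.556, 0.039, 0.086]
eef_rot: [-2.786, -1.45, 0.002]
ft_force: [-0.6, 0.0, -1.5]
grip_width: 0.0256
grip_force: 98.4
```

Request:
apply_moves(targets=[{"angular": [0, 0, 0], "offset": [0, 0, 1], "hand": 1}, {"angular": [0, 0, 0], "offset": [0, 0, 2], "hand": 1}, {"angular": [0, 0, 0], "offset": [0, 0, 2], "hand": 1}])

```text
time: 17.05
position: [0.5564, 0.039, 0.0847]
eef_rot: [-2.786, -1.45, -0.0]
ft_force: [0.1, -0.4, -1.7]
grip_width: 0.0254
grip_force: 98.4
```

Request:
apply_moves(targets=[{"angular": [0, 0, 0], "offset": [0, 0, 0.5], "hand": 1}, {"angular": [0, 0, 0], "offset": [0, 0, 1], "hand": 1}, {"angular": [0, 0, 0], "offset": [0, 0, 1.5], "hand": 1}, {"angular": [0, 0, 0], "offset": [0, 0, 2], "hand": 1}])

```text
time: 17.45
position: [0.5565, 0.0389, 0.0828]
eef_rot: [-2.786, -1.45, -0.0]
ft_force: [-0.9, 0.7, 0.7]
grip_width: 0.0252
grip_force: 98.4
```

Request:
apply_moves(targets=[{"angular": [0, 0, 0], "offset": [0, 0, 0.5], "hand": 1}, {"angular": [0, 0, 0], "offset": [0, 0, 1], "hand": 1}, {"angular": [0, 0, 0], "offset": [0, 0, 1], "hand": 1}])

```text
time: 17.75
position: [0.5565, 0.039, 0.0819]
eef_rot: [-2.786, -1.45, -0.001]
ft_force: [-0.7, 0.3, 0.8]
grip_width: 0.0253
grip_force: 98.5
```

Contact, about 2.3 N above the die's weight reading. I press on slowly.

Request:
apply_moves(targets=[{"angular": [0, 0, 0], "offset": [0, 0, 0.5], "hand": 1}, {"angular": [0, 0, 0], "offset": [0, 0, 1], "hand": 1}, {"angular": [0, 0, 0], "offset": [0, 0, 1], "hand": 1}])

```text
time: 18.05
position: [0.5566, 0.039, 0.081]
eef_rot: [-2.786, -1.45, -0.001]
ft_force: [-0.6, 0.1, 1.4]
grip_width: 0.0251
grip_force: 98.6
```

Request:
apply_moves(targets=[{"angular": [0, 0, 0], "offset": [0, 0, 0.5], "hand": 1}, {"angular": [0, 0, 0], "offset": [0, 0, 1], "hand": 1}, {"angular": [0, 0, 0], "offset": [0, 0, 1], "hand": 1}])

```text
time: 18.35
position: [0.5566, 0.039, 0.0799]
eef_rot: [-2.786, -1.45, -0.001]
ft_force: [-0.6, -0.5, 3.0]
grip_width: 0.0256
grip_force: 98.8
```

Request:
apply_moves(targets=[{"angular": [0, 0, 0], "offset": [0, 0, 0.5], "hand": 1}, {"angular": [0, 0, 0], "offset": [0, 0, 1], "hand": 1}, {"angular": [0, 0, 0], "offset": [0, 0, 1], "hand": 1}])

```text
time: 18.65
position: [0.5567, 0.039, 0.079]
eef_rot: [-2.786, -1.45, -0.001]
ft_force: [-0.9, 1.2, 5.4]
grip_width: 0.0256
grip_force: 98.9
```

Request:
apply_moves(targets=[{"angular": [0, 0, 0], "offset": [0, 0, 0.5], "hand": 1}, {"angular": [0, 0, 0], "offset": [0, 0, 1], "hand": 1}, {"angular": [0, 0, 0], "offset": [0, 0, 1], "hand": 1}])

```text
time: 18.95
position: [0.5568, 0.0391, 0.0783]
eef_rot: [-2.786, -1.45, -0.002]
ft_force: [-1.5, -0.5, 6.5]
grip_width: 0.0252
grip_force: 99.0
```

Request:
apply_moves(targets=[{"angular": [0, 0, 0], "offset": [0, 0, 0.5], "hand": 1}, {"angular": [0, 0, 0], "offset": [0, 0, 1], "hand": 1}, {"angular": [0, 0, 0], "offset": [0, 0, 1], "hand": 1}])

```text
time: 19.25
position: [0.557, 0.0392, 0.0776]
eef_rot: [-2.786, -1.45, -0.003]
ft_force: [-1.0, -0.1, 8.1]
grip_width: 0.0251
grip_force: 99.1
```

Request:
apply_moves(targets=[{"angular": [0, 0, 0], "offset": [0, 0, 0.5], "hand": 1}, {"angular": [0, 0, 0], "offset": [0, 0, 1], "hand": 1}, {"angular": [0, 0, 0], "offset": [0, 0, 1], "hand": 1}])

```text
time: 19.55
position: [0.5571, 0.0392, 0.0768]
eef_rot: [-2.786, -1.45, -0.003]
ft_force: [-1.5, -0.1, 8.0]
grip_width: 0.0253
grip_force: 99.2
```

Request:
apply_moves(targets=[{"angular": [0, 0, 0], "offset": [0, 0, 0.5], "hand": 1}, {"angular": [0, 0, 0], "offset": [0, 0, 1], "hand": 1}, {"angular": [0, 0, 0], "offset": [0, 0, 1], "hand": 1}])

```text
time: 19.85
position: [0.5571, 0.0392, 0.0761]
eef_rot: [2.786, 1.451, 0.003]
ft_force: [-1.7, 1.1, 10.2]
grip_width: 0.0252
grip_force: 99.3
```

Request:
apply_moves(targets=[{"angular": [0, 0, 0], "offset": [0, 0, 0.5], "hand": 1}, {"angular": [0, 0, 0], "offset": [0, 0, 1], "hand": 1}, {"angular": [0, 0, 0], "offset": [0, 0, 1], "hand": 1}])

```text
time: 20.15
position: [0.5572, 0.0392, 0.0753]
eef_rot: [2.786, 1.451, 0.004]
ft_force: [-2.3, 0.3, 10.7]
grip_width: 0.0248
grip_force: 99.3
```

Request:
apply_moves(targets=[{"angular": [0, 0, 0], "offset": [0, 0, 0.5], "hand": 1}, {"angular": [0, 0, 0], "offset": [0, 0, 1], "hand": 1}, {"angular": [0, 0, 0], "offset": [0, 0, 1], "hand": 1}])

```text
time: 20.45
position: [0.5573, 0.0393, 0.0746]
eef_rot: [2.786, 1.451, 0.004]
ft_force: [-2.9, 0.8, 11.8]
grip_width: 0.0251
grip_force: 99.5
```

Request:
apply_moves(targets=[{"angular": [0, 0, 0], "offset": [0, 0, 0.5], "hand": 1}, {"angular": [0, 0, 0], "offset": [0, 0, 1], "hand": 1}, {"angular": [0, 0, 0], "offset": [0, 0, 1], "hand": 1}])

```text
time: 20.75
position: [0.5574, 0.0389, 0.0725]
eef_rot: [2.786, 1.45, 0.003]
ft_force: [0.3, -0.3, 5.9]
grip_width: 0.0255
grip_force: 99.3
```

Request:
apply_moves(targets=[{"angular": [0, 0, 0], "offset": [0, 0, 0.5], "hand": 1}, {"angular": [0, 0, 0], "offset": [0, 0, 1], "hand": 1}, {"angular": [0, 0, 0], "offset": [0, 0, 1], "hand": 1}])

```text
time: 21.05
position: [0.5574, 0.0389, 0.0717]
eef_rot: [2.786, 1.45, 0.004]
ft_force: [-1.2, -0.5, 8.4]
grip_width: 0.0254
grip_force: 99.4
```

The click came: force fell from 11.8 to 5.9 while the die dropped 2 mm. I ease off and compare the height at light contact with the 82.8 mm before.

Request:
apply_moves(targets=[{"angular": [0, 0, 0], "offset": [0, 0, -0.7], "hand": 1}, {"angular": [0, 0, 0], "offset": [0, 0, -1.5], "hand": 1}, {"angular": [0, 0, 0], "offset": [0, 0, -1.5], "hand": 1}])

```text
time: 21.35
position: [0.5574, 0.0389, 0.073]
eef_rot: [2.786, 1.45, 0.003]
ft_force: [-0.0, 0.5, 7.1]
grip_width: 0.0255
grip_force: 99.3
```

Request:
apply_moves(targets=[{"angular": [0, 0, 0], "offset": [0, 0, -0.7], "hand": 1}, {"angular": [0, 0, 0], "offset": [0, 0, -1.5], "hand": 1}, {"angular": [0, 0, 0], "offset": [0, 0, -1.5], "hand": 1}])

```text
time: 21.65
position: [0.5572, 0.0388, 0.074]
eef_rot: [2.786, 1.45, 0.002]
ft_force: [1.0, -1.8, 4.0]
grip_width: 0.0251
grip_force: 99.1
```

Request:
apply_moves(targets=[{"angular": [0, 0, 0], "offset": [0, 0, -0.7], "hand": 1}, {"angular": [0, 0, 0], "offset": [0, 0, -1.5], "hand": 1}, {"angular": [0, 0, 0], "offset": [0, 0, -1.5], "hand": 1}])

```text
time: 21.95
position: [0.5566, 0.0388, 0.0751]
eef_rot: [-2.787, -1.45, -0.0]
ft_force: [2.4, -0.9, 2.6]
grip_width: 0.0251
grip_force: 98.9
```

Request:
apply_moves(targets=[{"angular": [0, 0, 0], "offset": [0, 0, -0.7], "hand": 1}, {"angular": [0, 0, 0], "offset": [0, 0, -1.5], "hand": 1}, {"angular": [0, 0, 0], "offset": [0, 0, -1.5], "hand": 1}])

```text
time: 22.25
position: [0.5555, 0.0391, 0.0762]
eef_rot: [-2.785, -1.45, 0.002]
ft_force: [0.1, -0.5, 0.9]
grip_width: 0.0252
grip_force: 98.9
```

Light contact (about 2.4 N) is now at 76.2 mm, 6.6 mm lower than before, so the cover is home. I lift off, look at the cover and carry the die back.

Request:
apply_moves(targets=[{"angular": [0, 0, 0], "offset": [0, 0, -5], "hand": 1}, {"angular": [0, 0, 0], "offset": [0, 0, -15], "hand": 1}, {"angular": [0, 0, 0], "offset": [0, 0, -35], "hand": 1}, {"angular": [0, 0, 0], "offset": [0, 0, -60], "hand": 1}, {"angular": [0, 0, 0], "offset": [0, 0, -84], "hand": 1}])

```text
time: 22.75
position: [0.5557, 0.039, 0.1618]
eef_rot: [-2.785, -1.45, 0.002]
ft_force: [0.6, 0.1, -1.2]
grip_width: 0.0249
grip_force: 98.6
```

Request:
apply_moves(targets=[{"angular": [0, 0, 0], "offset": [-15, 9, 0], "hand": 1}, {"angular": [0, 0, 0], "offset": [-40, 24, 0], "hand": 1}, {"angular": [0, 0, 0], "offset": [-65, 39, 0], "hand": 1}, {"angular": [0, 0, 0], "offset": [-74, 44.5, 0], "hand": 1}, {"angular": [0, 0, 0], "offset": [-74, 44.5, 0], "hand": 1}])

```text
time: 23.25
position: [0.55, -0.0483, 0.161]
eef_rot: [-2.788, -1.447, 0.0]
ft_force: [-0.5, -0.1, -1.2]
grip_width: 0.0253
grip_force: 98.6
```

Request:
apply_moves(targets=[{"angular": [0, 0, 0], "offset": [0, 0, 0], "hand": 1}, {"angular": [0, 0, 0], "offset": [0, 0, 0], "hand": 1}, {"angular": [0, 0, 0], "offset": [0, 0, 0], "hand": 1}])

```text
time: 23.55
position: [0.5504, -0.0461, 0.1606]
eef_rot: [-2.785, -1.452, -0.0]
ft_force: [-1.2, -0.7, -1.1]
grip_width: 0.0253
grip_force: 98.6
```

```bash
python3 - <<'E'
from h import *
s=r.state();im=vision.capture('wrist')[:,:,::-1].copy();print(s['position'],s['ft_force'])
cv2.imwrite('pics/w12raw.png',im)
C=(.5562,.0392);g=cv2.medianBlur(cv2.cvtColor(im,cv2.COLOR_BGR2GRAY),3)
for z in(.074,.081): print(z,'hub expect',w2px('wrist',[*C,z],s))
def h(e,w,a,b,z,n):
    x0,y0=np.maximum((e-w/2).astype(int),0)
    H=cv2.HoughCircles(g[y0:y0+w,x0:x0+w],cv2.HOUGH_GRADIENT_ALT,1,3,param1=100,param2=.5,minRadius=a,maxRadius=b)
    if H is not None:
        for q in H[0][:3]: print(n,q+[x0,y0,0],px2w('wrist',q[:2]+[x0,y0],z,s).round(4))
h(w2px('wrist',[*C,.074],s),80,11,19,.074,'hub');h(w2px('wrist',[*C,.062],s),140,34,46,.062,'flange');h(w2px('wrist',[*C,.058],s),160,47,58,.058,'dial')
# die tilt check
R0=R.from_rotvec(s['eef_rot']).as_matrix();P=s['position']
q=[w2px('wrist',P+R0@np.array([.03*np.cos(t),.03*np.sin(t),.0146]),s) for t in(0,np.pi/4,-np.pi/4)];print(np.round(q,1).tolist())
S=cv2.cvtColor(im,cv2.COLOR_BGR2HSV)[:,:,1].astype(int)
print('col',[(y,S[y,320]) for y in range(170,200,2)]);print('row196',[(x,S[196,x]) for x in list(range(270,300,3))+list(range(340,370,3))])
E
```

```text
[ 0.55042502 -0.04610539  0.16062284] [-1.17636466 -0.69468138 -1.10104024]
0.074 hub expect [264.09675125 108.8196047 ]
0.081 hub expect [262.52726596 108.66977507]
hub [266.         108.          15.70843697] [0.5578 0.0388 0.074 ]
flange [271.         113.          40.93754196] [0.5573 0.0347 0.062 ]
flange [286.         117.          39.88221359] [0.5655 0.025  0.062 ]
flange [283.         128.          40.10125351] [0.5582 0.0194 0.062 ]
dial [268.         108.          51.24991989] [0.5572 0.0396 0.058 ]
dial [268.          92.          52.44478989] [0.5648 0.0496 0.058 ]
dial [250.         109.          53.48624802] [0.5444 0.0476 0.058 ]
[[320.5, 182.2], [355.5, 196.4], [285.6, 196.4]]
col [(170, np.int64(146)), (172, np.int64(126)), (174, np.int64(122)), (176, np.int64(129)), (178, np.int64(131)), (180, np.int64(128)), (182, np.int64(74)), (184, np.int64(53)), (186, np.int64(55)), (188, np.int64(56)), (190, np.int64(56)), (192, np.int64(36)), (194, np.int64(8)), (196, np.int64(5)), (198, np.int64(6))]
row196 [(270, np.int64(58)), (273, np.int64(132)), (276, np.int64(129)), (279, np.int64(130)), (282, np.int64(109)), (285, np.int64(55)), (288, np.int64(56)), (291, np.int64(56)), (294, np.int64(57)), (297, np.int64(45)), (340, np.int64(53)), (343, np.int64(48)), (346, np.int64(59)), (349, np.int64(52)), (352, np.int64(92)), (355, np.int64(130)), (358, np.int64(132)), (361, np.int64(130)), (364, np.int64(130)), (367, np.int64(127))]
```

The hub now appears where a seated cover should be, concentric with the dial, and the die still hangs straight. I return it to the rack.

Request:
apply_moves(targets=[{"angular": [0, 0, 0], "offset": [-15, 9, 0], "hand": 1}, {"angular": [0, 0, 0], "offset": [-45, 28, 0], "hand": 1}, {"angular": [0, 0, 0], "offset": [-75, 46, 0], "hand": 1}, {"angular": [0, 0, 0], "offset": [-105, 65, 0], "hand": 1}, {"angular": [0, 0, 0], "offset": [-135, 83, 0], "hand": 1}])

```text
time: 24.1
position: [0.5411, -0.206, 0.1606]
eef_rot: [-2.785, -1.452, -0.0]
ft_force: [1.0, 0.0, -1.5]
grip_width: 0.0253
grip_force: 98.6
```

Request:
apply_moves(targets=[{"angular": [0, 0, 0], "offset": [-30, 19, 0], "hand": 1}, {"angular": [0, 0, 0], "offset": [-50, 31, 0], "hand": 1}, {"angular": [0, 0, 0], "offset": [-50, 31, 0], "hand": 1}, {"angular": [0, 0, 0], "offset": [-50, 31, 0], "hand": 1}, {"angular": [0, 0, 0], "offset": [-50, 31, 0], "hand": 1}])

```text
time: 24.6
position: [0.5378, -0.2629, 0.1604]
eef_rot: [-2.784, -1.452, -0.0]
ft_force: [0.7, 1.2, -1.5]
grip_width: 0.0253
grip_force: 98.6
```

Request:
apply_moves(targets=[{"angular": [0, 0, 0], "offset": [0, 0, 30], "hand": 1}, {"angular": [0, 0, 0], "offset": [0, 0, 65], "hand": 1}, {"angular": [0, 0, 0], "offset": [0, 0, 100], "hand": 1}, {"angular": [0, 0, 0], "offset": [0, 0, 118], "hand": 1}, {"angular": [0, 0, 0], "offset": [0, 0, 118], "hand": 1}])

```text
time: 25.1
position: [0.5352, -0.2612, 0.0391]
eef_rot: [-2.779, -1.451, 0.007]
ft_force: [-0.4, 0.0, -2.2]
grip_width: 0.0253
grip_force: 98.7
```

Request:
apply_moves(targets=[{"angular": [0, 0, 0], "offset": [0, 0, 0], "hand": 1}, {"angular": [0, 0, 0], "offset": [0, 0, 0], "hand": 1}, {"angular": [0, 0, 0], "offset": [0, 0, 0], "hand": 1}])

```text
time: 25.4
position: [0.5391, -0.2645, 0.0445]
eef_rot: [2.784, 1.45, 0.003]
ft_force: [1.1, -0.4, -0.7]
grip_width: 0.0252
grip_force: 98.7
```

Request:
apply_moves(targets=[{"angular": [0, 0, 0], "offset": [0, 0, 4], "hand": 1}, {"angular": [0, 0, 0], "offset": [0, 0, 8], "hand": 1}, {"angular": [0, 0, 0], "offset": [0, 0, 12], "hand": 1}, {"angular": [0, 0, 0], "offset": [0, 0, 14], "hand": 1}, {"angular": [0, 0, 0], "offset": [0, 0, 14], "hand": 1}])

```text
time: 25.9
position: [0.5371, -0.2639, 0.0278]
eef_rot: [-2.785, -1.45, 0.001]
ft_force: [-0.8, -0.2, -1.6]
grip_width: 0.0249
grip_force: 98.7
```

Request:
apply_moves(targets=[{"angular": [0, 0, 0], "offset": [0, 0, 1], "hand": 1}, {"angular": [0, 0, 0], "offset": [0, 0, 2], "hand": 1}, {"angular": [0, 0, 0], "offset": [0, 0, 3], "hand": 1}, {"angular": [0, 0, 0], "offset": [0, 0, 3], "hand": 1}])

```text
time: 26.3
position: [0.5376, -0.264, 0.0254]
eef_rot: [-2.786, -1.45, 0.0]
ft_force: [-0.5, 0.5, -1.2]
grip_width: 0.0254
grip_force: 98.7
```

Request:
apply_moves(targets=[{"angular": [0, 0, 0], "offset": [0, 0, 0.5], "hand": 1}, {"angular": [0, 0, 0], "offset": [0, 0, 1], "hand": 1}, {"angular": [0, 0, 0], "offset": [0, 0, 1], "hand": 1}])

```text
time: 26.6
position: [0.5377, -0.2641, 0.0248]
eef_rot: [-2.786, -1.45, -0.0]
ft_force: [-1.4, -0.4, 0.1]
grip_width: 0.0251
grip_force: 98.7
```

Request:
apply_moves(targets=[{"angular": [0, 0, 0], "offset": [0, 0, 0.5], "hand": 1}, {"angular": [0, 0, 0], "offset": [0, 0, 1], "hand": 1}, {"angular": [0, 0, 0], "offset": [0, 0, 1], "hand": 1}])

```text
time: 26.9
position: [0.5378, -0.2641, 0.0247]
eef_rot: [2.787, 1.451, 0.001]
ft_force: [-2.0, 1.5, 6.8]
grip_width: 0.0256
grip_force: 99.1
```

The die is on the pocket floor at the same height as at the start. I ease up 1 mm, release and retreat.

Request:
apply_moves(targets=[{"angular": [0, 0, 0], "offset": [0, 0, -1], "hand": 1}, {"angular": [0, 0, 0], "offset": [0, 0, -1], "hand": 0.2}, {"angular": [0, 0, 0], "offset": [0, 0, -1], "hand": 0}, {"angular": [0, 0, 0], "offset": [0, 0, -1], "hand": -0.2}, {"angular": [0, 0, 0], "offset": [0, 0, -1], "hand": -0.4}])

```text
time: 27.4
position: [0.5377, -0.2641, 0.0244]
eef_rot: [-2.786, -1.45, 0.0]
ft_force: [-0.1, 0.6, 0.3]
grip_width: 0.0594
grip_force: 0.0
```

Request:
apply_moves(targets=[{"angular": [0, 0, 0], "offset": [0, 0, 0], "hand": -0.4}, {"angular": [0, 0, 0], "offset": [0, 0, -20], "hand": -0.4}, {"angular": [0, 0, 0], "offset": [0, 0, -50], "hand": -0.4}, {"angular": [0, 0, 0], "offset": [0, 0, -90], "hand": -0.4}, {"angular": [0, 0, 0], "offset": [0, 0, -130], "hand": -0.4}])

```text
time: 27.9
position: [0.5371, -0.2639, 0.1553]
eef_rot: [-2.785, -1.45, 0.001]
ft_force: [0.8, -0.1, 0.4]
grip_width: 0.0598
grip_force: 0.0
```

Request:
apply_moves(targets=[{"angular": [0, 0, 0], "offset": [0, 0, -15], "hand": -0.4}, {"angular": [0, 0, 0], "offset": [0, 0, -16], "hand": -0.4}, {"angular": [0, 0, 0], "offset": [0, 0, -16], "hand": -0.4}, {"angular": [0, 0, 0], "offset": [0, 0, -16], "hand": -0.4}, {"angular": [0, 0, 0], "offset": [0, 0, -16], "hand": -0.4}])

```text
time: 28.4
position: [0.5366, -0.2637, 0.1685]
eef_rot: [-2.783, -1.449, 0.003]
ft_force: [1.0, 0.4, -0.7]
grip_width: 0.0599
grip_force: 0.0
```

```bash
python3 - <<'E'
from h import *
s=r.state();im=vision.capture('wrist')[:,:,::-1].copy();print(s['position'],s['ft_force'],s['grip_width'],s['time'])
cv2.imwrite('pics/w13raw.png',im)
g=cv2.medianBlur(cv2.cvtColor(im,cv2.COLOR_BGR2GRAY),3);C=(.538,-.2626)
def h(e,w,a,b,z,n):
    x0,y0=np.maximum((e-w/2).astype(int),0)
    H=cv2.HoughCircles(g[y0:y0+w,x0:x0+w],cv2.HOUGH_GRADIENT_ALT,1,3,param1=100,param2=.6,minRadius=a,maxRadius=b)
    if H is not None:
        for q in H[0][:2]: print(n,q+[x0,y0,0],px2w('wrist',q[:2]+[x0,y0],z,s).round(4))
h(w2px('wrist',[*C,.084],s),200,14,24,.082,'knob');h(w2px('wrist',[*C,.029],s),200,28,38,.029,'cup')
# before/after in the fixed views
for n,f in(('top','pics/top0.png'),('scene','pics/scene0.png')):
    a=cv2.imread(f);b=vision.capture(n)[:,:,::-1]
    for k,p in dict(die=(.538,-.2626,.04),small=(.525,-.346,.04),dropper=(.693,.007,.05),weight=(.698,-.115,.03)).items():
        u=w2px(n,p).astype(int);t=a[u[1]-14:u[1]+14,u[0]-14:u[0]+14];w=b[u[1]-24:u[1]+24,u[0]-24:u[0]+24]
        m=cv2.minMaxLoc(cv2.matchTemplate(np.ascontiguousarray(w),t,cv2.TM_CCOEFF_NORMED));print(n,k,round(m[1],2),np.array(m[3])-10)
E
```

```text
[ 0.53662914 -0.26365473  0.16849285] [ 0.99170408  0.42492289 -0.69342627] 0.05991673031923602 28.4
knob [319.         197.          17.24258041] [ 0.5365 -0.2614  0.082 ]
knob [326.         192.          20.29835129] [ 0.5439 -0.2613  0.082 ]
cup [320.         184.          32.94271851] [ 0.5369 -0.2623  0.029 ]
cup [357.         252.          32.83340836] [ 0.5266 -0.3463  0.029 ]
top die 0.42 [0 0]
top small 0.31 [-10  -3]
top dropper 1.0 [0 0]
top weight 1.0 [0 0]
scene die 0.82 [0 0]
scene small 0.82 [0 0]
scene dropper 1.0 [0 0]
scene weight 1.0 [0 0]
```

The die is back within about 1 mm and upright, and the dropper, weight and small die are unmoved. The cover is home, so I hand in.

```bash
python3 -c "
from h import *
print(workorder.hand_in())"
```

```text
the job is handed in; nothing more can be done
None
```

The job is handed in, with no verdict returned: the cover clicked home at about 13 N, judged from the force drop and the die's seating height, the large die is back upright in its rack place within about 1 mm, and the dropper, weight and small die showed no movement in the camera checks (small die seen in one view only).

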